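# Tap a bearing cup squarely into an angled hub

## Task

Set the loose brass bearing cup, skirt first, into the mouth of the bore of the blue hub on the angled fixture and let go of it; do not force it further in with the fingers. Then take the red-handled drift from its wooden holder and tap the cup's rim with the drift in small steps on alternate sides all round, never letting the cup cock, until the flange is seated fully home and flush on the hub. Finally stand the drift back in its holder, and leave the other things on the bench where they are.

Things in the scene. Friction and masses are not known exactly. Their poses are not given: they have to be found in the camera images.
- bore: Blue hub barrel, 84 mm across, fixed at a 30 degree tilt on a grey fixture. Origin: centre of the bore's open mouth, in the plane of the barrel's flat end face, 105 mm above the bench. z points out of the bore along its axis (up, leaning 30 degrees to the fixture's front, which roughly faces the robot); y is level. Bore 57 mm across, 40 mm deep.
- seat (a point): Bore axis 6 mm below the mouth, where a ring of 12 seat pins (22 mm radius), held by friction, gives the tight fit. A cup set in by hand rests on them, foot 6 mm deep. An even push over 20 N sinks them all; a push at one place on the rim (5 to 20 N) sinks that side only, cocking the cup; more than 18 mm from its axis it may tip. Pins stay where pushed. Over 8 degrees is too much.
- hub_fixture: The grey fixture that carries the hub: base plate 150 x 110 x 12 mm with two gussets, fixed to the bench. Origin: on the bench under the plate's middle; x points away from its front. The bore's mouth lies 10 mm in front of the origin and 105 mm above it.
- cup: Loose brass bearing cup, 120 g: skirt 52 mm across, 16 mm long, bevelled foot (enters the bore), under a flange 66 mm across, 10 mm thick; blind recess 16 mm across, 10 mm deep in the top, so the rim face is a ring of 8 to 33 mm radius. Origin: centre of the skirt's foot; z up out of the flange; rim face at z = 26 mm. Seated: origin 16 mm below the mouth, z along the bore's z.
- drift: The drift: a round steel shank 14 mm across and 85 mm long, bevelled to a flat tip 8 mm across, below a red handle 22 mm across and 70 mm long; 155 mm long in all, 200 g. Origin: centre of the tip; z points from the tip to the handle. It stands upright in the holder, tip 5 mm above the bench.
- drift_tip (a point): Centre of the flat tip of the drift (the drift's origin).
- drift_holder: Light wooden block 70 x 70 x 55 mm fixed to the bench, with one upright socket in the middle, 20 mm across, 50 mm deep, its mouth bevelled by 3 mm. Origin: on the bench under the socket.
- penetrant: Blue and white spray can with a red cap, 53 mm across, 190 mm tall, standing. Origin: centre of its foot. Leave alone.
- tape_green: Green roll of masking tape lying flat, 104 mm across, 24 mm high. Origin: centre of underside. Leave alone.
- screwdriver: Red-handled screwdriver lying flat, 28 x 210 x 32 mm, long along own y. Origin: centre of underside. Leave alone.
- bearing_box: Small cardboard box, 61 x 85 x 55 mm. Origin: centre of underside. Leave alone.
- battery_pack: Black battery pack, 71 x 110 x 59 mm. Origin: centre of underside. Leave alone.
- ratchet: Ratchet handle with a black grip lying flat, 37 x 186 x 28 mm, long along own y. Origin: centre of underside. Leave alone.
Not all that is in view belongs to the job. What is shaped like the cup but purple is not meant.

How it is judged:
By the outcome, as a careful person would: the job done as asked, in the order asked, and still so for the second after the job is handed in, with the robot touching nothing.
It also fails if it takes over 72 s, if anything falls off the work surface, if the arm or the gripper's body presses on something with over 40 N, if the wrist force passes 120 N, or if a joint passes its speed limit or range.

## Robot

A 6-joint arm with a two-finger parallel gripper is mounted at the origin on a cart in front of the work surface, level with it; the furniture and walls round the work are solid. World frame = base frame: x ahead of the robot, y to its left, z up, the work surface at z = 0. Lengths are in m, angles in rad, forces in N, time in s.
With the tool pointing down it reaches from about 0.275 to 0.975 m from the base axis. Payload 8.4 kg.
Tool frame: the origin (TCP) lies midway between the tips of the shut fingers; the grasp point (between the pads) lies 19 mm behind it; z points along the fingers, y is the line along which they close (so a half turn about z gives the same grasp; the last joint's range is limited). The gripper opens to 92 mm and grips with 3 to 60 N. Pads are 20 mm wide; open, the fingers measure 128 mm over their backs; the gripper's body (75 mm by 189 mm) begins 69 mm behind the grasp point.
Start: joints at [-1.229, 0.353, 1.633, -0, 1.155, -0.002], TCP at [0.211, -0.588, 0.186] pointing down, gripper open.
Joint ranges: [-2.63, 2.63], [-0.92, 2.1], [0.06, 2.66], [-1.3, 4.44], [0, 2.69], [-3.02, 3.02]. Speed limits (rad/s): [2.22, 2.22, 2.79, 3.14, 3.14, 3.14].

## Interface

Orientations are given as a rotation vector (axis times angle).
In Python, from bench import env gives the robot as it stands.
- The arm moves only by the tool play_rows, never from a script. Its argument "increments" is a list that holds one entry, the list of rows, each a list of 7 numbers: the turn, a rotation vector about the tool's x, y, z in degrees, then the shift along the tool's x, y, z in m, then the opening, from 0 (shut) to 1 (fully open). In form: [[[ax, ay, az, x, y, z, claw], ...]]. A call has 1 to 20 rows; each row is the pose to reach, as a shift and turn from the pose commanded when the call began, along the tool's axes at that moment; what a row does not reach only later rows make up. A row lasts 1/12 s, in which the tool goes at most 41.7 mm and 7.16 degrees, less where a joint would pass 70% of its speed; a pose out of reach is approached as far as the arm can. A call with a gripper value outside its range is refused whole. The fingers move at their own pace and stop on an object; "grip_force" is the grip in N (left out, the last holds). Time passes only in rows, so rows that repeat a pose let the fingers close. It gives the time, the measured TCP pose, the force, the opening and the grip force at its end, in the units of the state.
- env.get_obs(): the state, without advancing time (a new reading comes with each control period).
- env.read_camera(name): name is "scene" or "top"; returns the picture (420x560x3 uint8, red, green, blue); there is no depth.
- env.calibration(name): a dict with "fovy" (degrees; the focal length in pixels is half the picture's height over the tangent of half this angle, whatever the lens; pixels are square), "cx", "cy" (the principal point, pixels), "k1" (the pictures are not rectified: a ray, as slopes to the right and down, at radius r is drawn at 1 + k1 r^2 times it, then the intrinsics apply), "R" (3x3) and "t" (3): a world point X has camera coordinates R X + t. Camera axes: x right, y down, z forward; pixel columns grow to the right and rows downward; lengths in m; the calibration is good to about 2 mm. A picture is of the moment at which its call begins. calibration takes no time and is no camera call.
- env.close_job(): hands the job in; it is judged then, once.
The state is a dict: "time_s": time; "joint_pos": joint angles; "qd": joint speeds; "effort": joint torques, N m; "eef_pos": TCP position; "eef_rot": TCP orientation; "contact_force": force on the tool from outside, world axes, zero at the start; "torque": the same for the moment, N m; "width": finger opening in m; "grip_force": force on a finger pad.
Only numpy, scipy, OpenCV 4.12 (cv2) and the standard library are available. Lean on these libraries where they do the work, as an engineer would, in place of code of your own. Each camera call takes 0.05 s, during which the arm holds its last target. There are 200 camera calls.

## Working session

There is one attempt and no reset: what is moved stays moved. The work goes in short steps, Python scripts to look and compute and a tool call to move; the robot and the scene stay as the last step left them, time stands still between calls to the robot, and variables do not carry over. Pictures are saved under pics/ and viewed, at most 10 in all, crops included, and the job is handed in when it is done.

Besides the shell and the picture viewer there is one more tool, called after "Emit:" as name(argument=value, ...) on one line, values as JSON. play_rows: Moves the arm, as the interface text tells. Its arguments: {"type":"object","properties":{"increments":{"type":"array","items":{"type":"array","items":{"type":"array","items":{"type":"number"}}}},"grip_force":{"type":"number"}},"required":["increments"]}

```bash
mkdir -p pics; ls; python3 - <<'E'
from bench import env
import cv2,pprint
for n in("scene","top"):
    im=env.read_camera(n); cv2.imwrite(f"pics/{n}0.png",im[:,:,::-1]); c=env.calibration(n); print(n,c)
print(env.get_obs())
E
```

```text
pics
scene {'fovy': 51.49540945256393, 'cx': 274.70747446267205, 'cy': 206.01006254726047, 'k1': -0.10965902762793747, 'R': array([[-0.8620575 , -0.50644439, -0.01925987],
       [-0.22882301,  0.42284281, -0.8768375 ],
       [ 0.45221333, -0.75147724, -0.48040094]]), 't': array([0.6174771 , 0.13157589, 1.04660549])}
top {'fovy': 54.79229970366906, 'cx': 278.665462249402, 'cy': 205.31976713289276, 'k1': -0.02209223614629951, 'R': array([[-0.01922414, -0.99980499,  0.00451875],
       [-0.98508435,  0.01816773, -0.17111035],
       [ 0.17099489, -0.0077408 , -0.98524151]]), 't': array([0.18720245, 0.58400404, 1.04510784])}
{'time_s': 0.1, 'joint_pos': array([-1.22938767e+00,  3.53579496e-01,  1.63407807e+00, -2.20476561e-05,
        1.15518241e+00, -2.43904327e-03]), 'qd': array([ 0.00067539, -0.00094338, -0.00200528, -0.00113029, -0.00142657,
       -0.00133641]), 'effort': array([ 7.49695319e-04, -5.94902480e+01, -3.34931231e+01,  6.98781176e-02,
        1.84257526e-02,  4.44092922e-07]), 'eef_pos': array([ 0.21050096, -0.5879654 ,  0.18523057]), 'eef_rot': array([-3.09406722e+00, -5.37261911e-01,  3.61561369e-04]), 'contact_force': array([-0.7778554 , -0.21593331, -0.71328664]), 'torque': array([ 0.02645802, -0.03616465, -0.01386471]), 'grip_force': 0.0, 'width': 0.09202092668224093}
```

View pics/scene0.png

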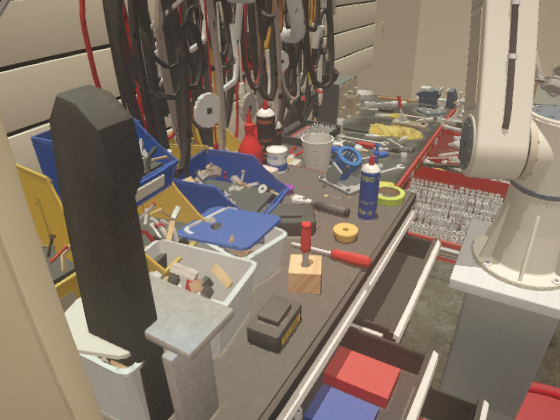

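View pics/top0.png

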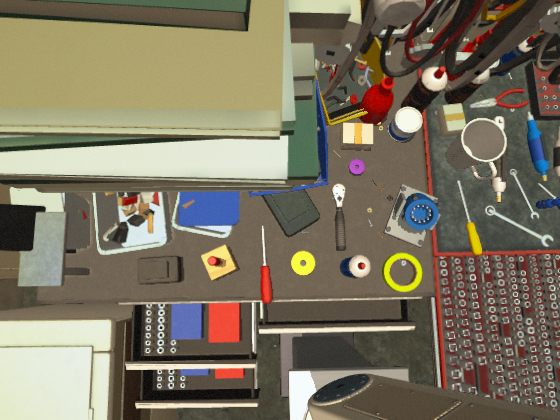

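The scene view shows the cup at (345,233), the drift at (306,255) and the hub at (347,158). The top view shows the cup at (303,263), the drift and holder at (217,262), the hub at (420,212) and the purple decoy at (357,167).

```bash
cat > h.py <<'E'
import numpy as np, cv2
from bench import env
from scipy.spatial.transform import Rotation as Rn
C={n:env.calibration(n) for n in("scene","top")}
def f(n): return 210/np.tan(np.radians(C[n]['fovy']/2))
def proj(n,X):
    c=C[n]; p=c['R']@np.asarray(X,float)+c['t']; s=p[:2]/p[2]; s=s*(1+c['k1']*(s@s)); return s*f(n)+[c['cx'],c['cy']]
def ray(n,uv):
    c=C[n]; d=(np.asarray(uv,float)-[c['cx'],c['cy']])/f(n); s=d.copy()
    for _ in range(20): s=d/(1+c['k1']*(s@s))
    return -c['R'].T@c['t'], c['R'].T@np.array([*s,1])
def onz(n,uv,z):
    o,d=ray(n,uv); return o+d*(z-o[2])/d[2]
def tri(a,b):
    A=[];B=[]
    for n,uv in(("scene",a),("top",b)):
        o,d=ray(n,uv); d=d/np.linalg.norm(d); P=np.eye(3)-np.outer(d,d); A.append(P);B.append(P@o)
    X=np.linalg.lstsq(np.vstack(A),np.hstack(B),rcond=None)[0]; return X,np.linalg.norm(A[0]@X-B[0])
E
python3 - <<'E'
from h import *
for n in C: print(n,-C[n]['R'].T@C[n]['t'],f(n))
print("drift/cup/hub coarse",onz("top",(216,262),.16),onz("top",(303,263),.026),onz("top",(422,212),.105))
def crop(im,x,y,w,h,s): return cv2.resize(im[y:y+h,x:x+w],None,fx=s,fy=s,interpolation=cv2.INTER_CUBIC)
t=cv2.imread("pics/top0.png"); s=cv2.imread("pics/scene0.png")
a=np.hstack([crop(t,380,175,66,75,4*1),crop(t,285,245,66,75,4),crop(t,190,230,66,75,4)])
b=np.hstack([crop(s,315,130,66,75,4),crop(s,315,200,66,75,4),crop(s,275,210,66,75,4)])
cv2.imwrite("pics/m0.png",np.vstack([a,b]))
E
```

```text
scene [0.0891194  1.0435821  0.63005346] 435.4196361617633
top [0.40018395 0.18464588 1.12876684] 405.1977096500557
drift/cup/hub coarse [0.43475762 0.3281296  0.16      ] [0.43245616 0.11337895 0.026     ] [ 0.55366555 -0.19114475  0.105     ]
```

View pics/m0.png

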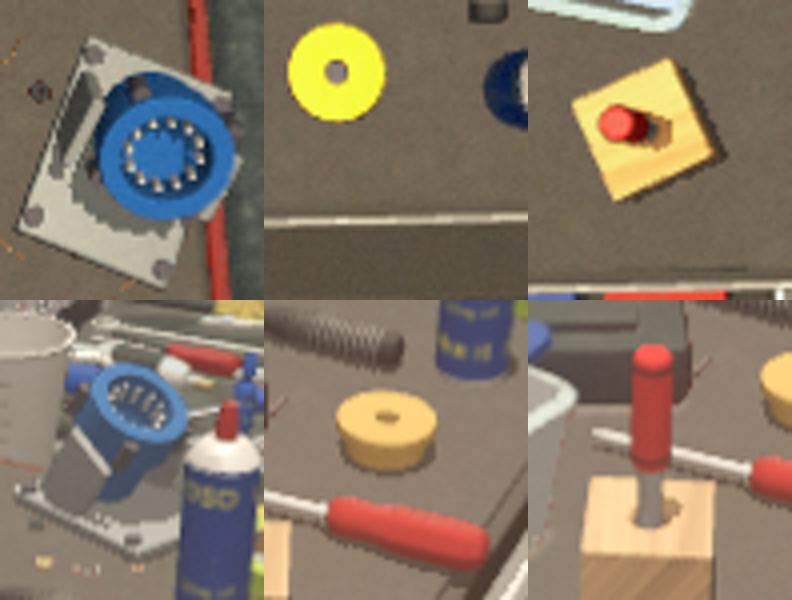

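The montage (each tile is magnified 4 times) shows the hub face and its pin ring clearly. It also shows the fixture plate corners, the cup standing upright with its flange on top, and the drift in the holder. Next I measure them.

```bash
cat > meas.py <<'E'
from h import *
t=cv2.imread("pics/top0.png"); s=cv2.imread("pics/scene0.png")
def big(m,box):
    x,y,w,h=box; z=np.zeros_like(m); z[y:y+h,x:x+w]=m[y:y+h,x:x+w]
    c,_=cv2.findContours(z,cv2.RETR_EXTERNAL,cv2.CHAIN_APPROX_NONE); return max(c,key=cv2.contourArea)
def hsv(im): return cv2.cvtColor(im,cv2.COLOR_BGR2HSV)
ht,hs=hsv(t),hsv(s)
# cup
c=big(cv2.inRange(ht,(20,120,100),(40,255,255)),(285,245,40,35)); e=cv2.fitEllipse(c); P=onz("top",e[0],.026); print("cup top",e,P)
c2=big(cv2.inRange(hs,(8,60,80),(30,255,255)),(330,218,35,35)); print("cup scene bbox",cv2.boundingRect(c2)); print(proj("scene",P), [proj("scene",P+[.033*np.cos(a),.033*np.sin(a),0]).round(1).tolist() for a in np.arange(4)*np.pi/2])
# plate
q=lambda pts:[np.array(p)/4+[380,175] for p in pts]
W=[onz("top",p,.012) for p in q([(92,40),(230,95),(165,285),(18,228)])]; print(np.round(W,4))
print("sides",[np.linalg.norm(W[i]-W[(i+1)%4]) for i in range(4)],[np.degrees(np.arctan2(*(W[i]-W[(i+1)%4])[[1,0]])) for i in range(4)],"mid",np.mean(W,0))
# hub face
for n,H,box in(("top",ht,(395,185,50,50)),("scene",hs,(330,140,35,40))):
    m=cv2.inRange(H,(100,120,40),(125,255,255)); x,y,w,h=box
    v=H[y:y+h,x:x+w,2][m[y:y+h,x:x+w]>0]; th,_=cv2.threshold(v,0,255,cv2.THRESH_OTSU)
    m2=cv2.morphologyEx(((m>0)&(H[...,2]>th)).astype(np.uint8),cv2.MORPH_CLOSE,np.ones((3,3)))
    k=cv2.convexHull(big(m2,box)); e=cv2.fitEllipse(k); print(n,th,e,onz(n,e[0],.105))
    exec(f"e_{n}=e")
print("tri",tri(e_scene[0],e_top[0]))
# drift handle and holder
r=big(cv2.inRange(ht,(0,150,80),(8,255,255))|cv2.inRange(ht,(172,150,80),(180,255,255)),(195,240,45,45)); print("drift",cv2.fitEllipse(r))
w=big(cv2.inRange(ht,(8,50,120),(30,255,255)),(190,235,55,55)); b=cv2.minAreaRect(w); print("holder",b,onz("top",b[0],.055))
Hc=[onz("top",p,.055) for p in cv2.boxPoints(b)]; print(np.round(Hc,4))
rs=big(cv2.inRange(hs,(0,150,80),(8,255,255))|cv2.inRange(hs,(172,150,80),(180,255,255)),(295,215,20,40)); print(cv2.boundingRect(rs))
E
python3 meas.py
```

```text
cup top ((302.7767028808594, 262.4829406738281), (23.494176864624023, 24.223583221435547), 149.528564453125) [0.43385051 0.11394134 0.026     ]
cup scene bbox (330, 220, 33, 33)
[344.95817127 227.8824031 ] [[333.5, 224.8], [340.1, 233.8], [356.7, 231.0], [349.7, 222.2]]
[[ 0.6459 -0.1773  0.012 ]
 [ 0.6045 -0.2723  0.012 ]
 [ 0.472  -0.2156  0.012 ]
 [ 0.5135 -0.1162  0.012 ]]
sides [np.float64(0.10362908327690269), np.float64(0.14413461974361494), np.float64(0.10775633388845957), np.float64(0.14585071776591285)] [np.float64(66.47467496224162), np.float64(-23.17190224115693), np.float64(-112.63031468863655), np.float64(155.2076553662099)] mid [ 0.55900043 -0.19536375  0.012     ]
top 136.0 ((421.34149169921875, 214.04676818847656), (30.120128631591797, 33.176090240478516), 73.59312438964844) [ 0.54838886 -0.18901935  0.105     ]Traceback (most recent call last):
  File "meas.py", line 20, in <module>
    k=cv2.convexHull(big(m2,box)); e=cv2.fitEllipse(k); print(n,th,e,onz(n,e[0],.105))
                                     ~~~~~~~~~~~~~~^^^
cv2.error: OpenCV(4.12.0) /io/opencv/modules/imgproc/src/shapedescr.cpp:361: error: (-201:Incorrect size of input array) There should be at least 5 points to fit the ellipse in function 'fitEllipseNoDirect'
```

```bash
python3 - <<'E'
import re
p=open('meas.py').read()
p=p.replace('(330,140,35,40)','(335,142,29,30)').replace("print(n,th,e,onz(n,e[0],.105))","print(n,th,len(k),e,onz(n,e[0],.105))").replace("k=cv2.convexHull(big(m2,box))","k=cv2.convexHull(cv2.findNonZero(np.pad(m2[y:y+h,x:x+w],((y,0),(x,0)))))")
open('meas.py','w').write(p)
E
python3 meas.py | tail -9; python3 - <<'E'
from h import *
s=cv2.imread("pics/scene0.png"); print(cv2.cvtColor(s,cv2.COLOR_BGR2HSV)[142:172:2,335:367:2,2])
for a in (-24,):
  xf=np.array([np.cos(np.radians(a)),np.sin(np.radians(a)),0]);yf=np.cross([0,0,1],xf);u=np.cross(yf,.866*np.array([0,0,1])-.5*xf)
  for P in ([.55,-.191,.105],):
    for n in C:
      k=np.array([proj(n,P+.042*(np.cos(t)*yf+np.sin(t)*u)) for t in np.arange(0,6.28,.1)],np.float32);print(n,cv2.fitEllipse(k),proj(n,P))
E
```

```text
scene 166.0 5 ((345.4730529785156, 155.23353576660156), (8.857941627502441, 19.22364044189453), 132.4027862548828) [ 0.55551209 -0.17473128  0.105     ]
tri (array([ 0.55463398, -0.18885062,  0.09978104]), np.float64(0.005868077144127471))
drift ((213.4151611328125, 260.6116027832031), (7.88339376449585, 11.633389472961426), 99.06874084472656)
holder ((217.94845581054688, 261.6340026855469), (28.531227111816406, 28.226625442504883), 66.03751373291016) [0.43936579 0.33856782 0.055     ]
[[0.4593 0.3879 0.055 ]
 [0.4883 0.32   0.055 ]
 [0.4195 0.2895 0.055 ]
 [0.3911 0.3568 0.055 ]]
(301, 222, 10, 31)
[[213 230 223 221 129 111 113 117 134 155 105 155 198 197 197 197]
 [207 213 227 244 108 102 103 104 108 109 140 198 166 151 165 183]
 [175 163 114 158 188 185 181 154 106  91 208 232 226 210 122 125]
 [171 176 147 187 184 177 161 176 182 179 197 212 221 186 160 129]
 [145 149 188 184  90  99 101  98 104 166 185 160 171 159 187 210]
 [105 129 188 180 129 104  99 145 100 105 145 186 132 122 119 111]
 [ 81 125 186 187 157 117 102 102 109 143 104 171 178 129 129 128]
 [ 79 120 166 186 135 104 100 100 124 102 150 136 187 149 125 131]
 [119 113 111 181 185 145 120 105 102 127 148 130 187 182 207 201]
 [115 112 108 105 180 185 151 127 104 122 116 151 187 169 108 120]
 [124 106 103 101  99 162 188 186 186 157 161 185 184 121 112 112]
 [196 105 100  98  98 101 101 157 174 181 180 174 117 102 161 204]
 [160 195  98  99 100  90 127 107  99 100  97  94  79 111 197 241]
 [116 182 156 101 100  85  81  93  99  97  95  89  99 150 216 227]
 [113 111 190 126  79  80  81 100  98  97  90 105 107 144 202 220]]
scene ((348.9325256347656, 154.01559448242188), (17.107288360595703, 26.269956588745117), 120.51422119140625) [349.004254   153.85568055]
top ((422.1877136230469, 213.22430419921875), (30.841014862060547, 34.34474563598633), 79.3021011352539) [422.05711696 213.41176338]
```

```bash
python3 - <<'E'
from h import *
E={}
for n,box,lo in(("scene",(334,140,32,32),150),("top",(395,185,50,50),150)):
    im=cv2.imread(f"pics/{n}0.png"); x,y,w,h=box
    H=cv2.cvtColor(cv2.resize(im[y:y+h,x:x+w],None,fx=4,fy=4,interpolation=cv2.INTER_LINEAR),cv2.COLOR_BGR2HSV)
    m=cv2.inRange(H,(98,130,lo),(118,255,255)); N,L,st,_=cv2.connectedComponentsWithStats(m); i=1+np.argmax(st[1:,4])
    k=cv2.convexHull(cv2.findNonZero((L==i).astype(np.uint8))); e=cv2.fitEllipse(k); E[n]=(np.array(e[0])+.5)/4-.5+[x,y]
    print(n,st[i],np.array(e[1])/4,e[2],E[n],onz(n,E[n],.105),H[m>0][:,2].min())
print(tri(E["scene"],E["top"]))
# drift / holder predicted in scene & top
P=np.array([.4394,.3386,0])
for z in(.055,.09,.16): print(z,proj("top",P+[0,0,z]),proj("scene",P+[0,0,z]))
E
```

```text
Traceback (most recent call last):
ValueError: attempt to get argmax of an empty sequence
```

```bash
python3 - <<'E'
from h import *
s=cv2.imread("pics/scene0.png");t=cv2.imread("pics/top0.png");print(s[156,340],s[165,353],t[226,420],t[212,434])
E={}
for n,box,lo in(("scene",(334,140,32,32),150),("top",(395,185,50,50),150)):
    im=dict(scene=s,top=t)[n]; x,y,w,h=box
    H=cv2.cvtColor(cv2.resize(im[y:y+h,x:x+w],None,fx=4,fy=4,interpolation=cv2.INTER_LINEAR),cv2.COLOR_BGR2HSV)
    ref=(s[156,340] if n=="scene" else t[226,420])
    B=cv2.cvtColor(H,cv2.COLOR_HSV2BGR).astype(int); m=(np.abs(B-ref.astype(int)).max(2)<32).astype(np.uint8)
    N,L,st,_=cv2.connectedComponentsWithStats(m); i=1+np.argmax(st[1:,4])
    k=cv2.convexHull(cv2.findNonZero((L==i).astype(np.uint8))); e=cv2.fitEllipse(k); E[n]=(np.array(e[0])+.5)/4-.5+[x,y]
    print(n,st[i],np.array(e[1])/4,e[2],E[n],onz(n,E[n],.105))
print(tri(E["scene"],E["top"]))
P=np.array([.4394,.3386,0])
for z in(.055,.09,.16): print(z,proj("top",P+[0,0,z]),proj("scene",P+[0,0,z]))
E
```

```text
[187 143 100] [148 112  83] [175 111  44] [175 111  49]
scene [   0   24  112   77 2916] [16.33369827 30.82938957] 120.13126373291016 [347.67684841 154.13793182] [ 0.55283668 -0.18672825  0.105     ]
top [  41   56  134  123 6262] [30.36001968 33.27088928] 72.40595245361328 [421.31671143 214.01236725] [ 0.54847922 -0.1889624   0.105     ]
(array([ 0.5508032 , -0.18822764,  0.10470326]), np.float64(0.002431718509666625))
0.055 [217.93627632 261.62109998] [304.50027672 262.75105516]
0.09 [215.96488368 261.15028491] [304.74260606 249.7232012 ]
0.16 [211.59784059 260.10705169] [305.23521724 222.1541464 ]
```

The mouth is at about (0.550, -0.189, 0.105), the fixture yaw is about -24°, the cup is at (0.434, 0.114) and the holder at (0.439, 0.339). Next I build a move planner and compute the way to the cup.

```bash
cat > mv.py <<'E'
from h import *
import json,os
def load():
    if os.path.exists('cmd.json'):
        d=json.load(open('cmd.json')); return np.array(d['p']),Rn.from_rotvec(d['r'])
    return np.array([.211,-.588,.186]),Rn.from_rotvec(env.get_obs()['eef_rot'])
def app(row):   # record the last row of a call (turn deg, shift)
    p,R=load(); p=p+R.apply(row[3:6]); R=R*Rn.from_rotvec(np.radians(row[:3]))
    json.dump(dict(p=p.tolist(),r=R.as_rotvec().tolist()),open('cmd.json','w'))
def rel(P,R1=None):
    p,R=load(); R1=R1 or R
    return np.r_[np.degrees((R.inv()*R1).as_rotvec()).round(2),R.inv().apply(np.asarray(P)-p).round(4)].tolist()
def down(yaw):  # tool down, tool y at heading yaw (deg)
    y=np.array([np.cos(np.radians(yaw)),np.sin(np.radians(yaw)),0]); z=np.array([0,0,-1.]); return Rn.from_matrix(np.c_[np.cross(y,z),y,z])
xf=np.array([np.cos(np.radians(-24)),np.sin(np.radians(-24)),0]); bz=np.array([0,0,np.cos(np.pi/6)])-.5*xf
M=np.array([.550,-.1895,.105])
ty=np.cos(np.pi/6)*xf+np.array([0,0,.5])  # in tilt plane, outward-up
Rhub=Rn.from_matrix(np.c_[np.cross(ty,-bz),ty,-bz])
lev=np.cross([0,0,1],xf)
def show():
    o=env.get_obs(); p,R=load(); e=o['eef_pos']-p
    print('t %.2f'%o['time_s'],'tcp',o['eef_pos'].round(4),'err mm',(e*1e3).round(2),'roterr',np.degrees((R.inv()*Rn.from_rotvec(o['eef_rot'])).as_rotvec()).round(2),'F',o['contact_force'].round(1),'T',o['torque'].round(2),'w',round(o['width'],4),'g',o['grip_force'],'q',o['joint_pos'].round(2))
E
python3 - <<'E'
from mv import *
print("can",onz("top",(358,265),.19))
show(); R=down(14.7)
for P in([.211,-.588,.32],[.434,.114,.32],[.434,.114,.06],[.434,.114,.011]): print(rel(P,R))
print(np.c_[xf,bz].T,Rhub.as_matrix())
E
```

```text
can [ 0.42058756 -0.00232428  0.19      ]
t 0.10 tcp [ 0.2105 -0.588   0.1852] err mm [-0.5   0.03 -0.77] roterr [0. 0. 0.] F [-0.8 -0.2 -0.7] T [ 0.03 -0.04 -0.01] w 0.092 g 0.0 q [-1.23  0.35  1.63 -0.    1.16 -0.  ]
[-0.06, -0.05, -85.0, -0.0, -0.0002, -0.134]
[-0.06, -0.05, -85.0, 0.4466, -0.5859, -0.1333]
[-0.06, -0.05, -85.0, 0.4466, -0.5856, 0.1267]
[-0.06, -0.05, -85.0, 0.4466, -0.5855, 0.1757]
[[ 0.91354546 -0.40673664  0.        ]
 [-0.45677273  0.20336832  0.8660254 ]] [[ 4.06736643e-01  7.91153574e-01  4.56772729e-01]
 [ 9.13545458e-01 -3.52244266e-01 -2.03368322e-01]
 [-2.77555756e-17  5.00000000e-01 -8.66025404e-01]]
```

Emit:
play_rows(increments=[[[0,0,0,0,0,-0.08,1],[0,0,-5,0,0,-0.134,1],[0,0,-10,0,0,-0.134,1],[0,0,-85,0.4466,-0.5859,-0.134,1],[0,0,-85,0.4466,-0.5859,-0.134,1],[0,0,-85,0.4466,-0.5859,-0.134,1],[0,0,-85,0.4466,-0.5859,-0.134,1],[0,0,-85,0.4466,-0.5859,-0.134,1],[0,0,-85,0.4466,-0.5859,-0.134,1],[0,0,-85,0.4466,-0.5859,-0.134,1],[0,0,-85,0.4466,-0.5859,-0.134,1],[0,0,-85,0.4466,-0.5859,-0.134,1],[0,0,-85,0.4466,-0.5859,-0.134,1],[0,0,-85,0.4466,-0.5859,-0.134,1],[0,0,-85,0.4466,-0.5859,-0.134,1],[0,0,-85,0.4466,-0.5859,-0.134,1],[0,0,-85,0.4466,-0.5859,-0.134,1],[0,0,-85,0.4466,-0.5859,-0.134,1],[0,0,-85,0.4466,-0.5859,-0.134,1],[0,0,-85,0.4466,-0.5859,-0.134,1]]])

```text
time_s: 1.77
eef_pos: [0.4249, 0.0889, 0.3196]
eef_rot: [1.918, 2.488, 0.0]
contact_force: [0.8, -0.5, 0.5]
width: 0.0917
grip_force: 0.0
```

Emit:
play_rows(increments=[[[0,0,0,0,0,0,1],[0,0,0,0,0,0,1]]])

```text
time_s: 1.93
eef_pos: [0.4249, 0.0885, 0.319]
eef_rot: [-1.913, -2.491, 0.001]
contact_force: [0.7, -0.4, -0.4]
width: 0.0917
grip_force: 0.0
```

```bash
python3 - <<'E'
from mv import *
app([0,0,-85,.4466,-.5859,-.134]); show(); cv2.imwrite("pics/top1.png",env.read_camera("top")[:,:,::-1])
for P in([.434,.114,.06],[.434,.114,.011]): print(rel(P,down(14.7)))
E
```

```text
t 1.93 tcp [0.4249 0.0885 0.319 ] err mm [895.06 396.23  -1.69] roterr [-0. -0. 85.] F [ 0.7 -0.4 -0.4] T [ 0.   -0.07 -0.02] w 0.0917 g 0.0 q [ 0.2  -0.07  1.84 -0.    1.38 -0.06]
[-0.05, -0.05, 85.26, -0.9638, 0.259, 0.2595]
[-0.05, -0.05, 85.26, -0.9638, 0.259, 0.3085]
```

```bash
rm cmd.json; python3 - <<'E'
p=open('mv.py').read()
a=p.index('def load'); b=p.index('def rel')
p=p[:a]+"def load():\n    o=env.get_obs(); return o['eef_pos'],Rn.from_rotvec(o['eef_rot'])\n"+p[b:]
p=p.replace("p,R=load(); e=o['eef_pos']-p\n","\n").replace("'err mm',(e*1e3).round(2),'roterr',np.degrees((R.inv()*Rn.from_rotvec(o['eef_rot'])).as_rotvec()).round(2),","")
open('mv.py','w').write(p)
E
python3 - <<'E'
from mv import *
show()
for P in([.434,.114,.06],[.434,.114,.011]): print(rel(P,down(14.7)))
E
```

```text
t 1.98 tcp [0.4246 0.0871 0.3191] F [ 0.2 -0.4  0.3] T [-0.04 -0.06  0.04] w 0.0921 g 0.0 q [ 0.2  -0.07  1.84 -0.    1.38 -0.06]
[-0.08, 0.02, 0.14, 0.0237, 0.0163, 0.259]
[-0.08, 0.02, 0.14, 0.0237, 0.0164, 0.308]
```

View pics/top1.png

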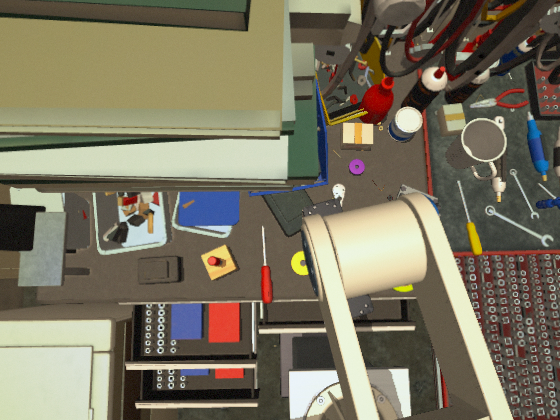

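The arm now covers the cup in the top view (cup edge at 300,263), and the path down is clear. I descend and grip.

Emit:
play_rows(increments=[[[0,0,0,0.0237,0.016,0.04,1],[0,0,0,0.0237,0.016,0.08,1],[0,0,0,0.0237,0.016,0.12,1],[0,0,0,0.0237,0.016,0.16,1],[0,0,0,0.0237,0.016,0.2,1],[0,0,0,0.0237,0.016,0.24,1],[0,0,0,0.0237,0.016,0.27,1],[0,0,0,0.0237,0.016,0.29,1],[0,0,0,0.0237,0.016,0.3,1],[0,0,0,0.0237,0.016,0.307,1],[0,0,0,0.0237,0.016,0.307,1],[0,0,0,0.0237,0.016,0.307,1]]], grip_force=25)

```text
time_s: 2.98
eef_pos: [0.4352, 0.1132, 0.0133]
eef_rot: [1.92, 2.486, 0.001]
contact_force: [-1.3, 0.1, 0.5]
width: 0.0919
grip_force: 0.0
```

```bash
python3 - <<'E'
from mv import *
for i in range(3): show(); im=env.read_camera("scene")
print(rel([.434,.114,.011],down(14.7)))
cv2.imwrite("pics/s2.png",cv2.resize(im[150:310,250:450],None,fx=3,fy=3)[:,:,::-1])
E
```

```text
t 2.98 tcp [0.4352 0.1132 0.0133] F [-1.3  0.1  0.5] T [ 0.01 -0.12 -0.01] w 0.0919 g 0.0 q [ 0.25  0.35  2.14 -0.    0.66 -0.  ]
t 3.03 tcp [0.4355 0.1135 0.0137] F [-0.6  0.1  0.5] T [ 0.01 -0.09 -0.03] w 0.092 g 0.0 q [ 0.25  0.35  2.14 -0.    0.66 -0.  ]
t 3.08 tcp [0.4356 0.1137 0.0138] F [-0.   0.1  0.1] T [-0.02 -0.1  -0.01] w 0.0919 g 0.0 q [ 0.25  0.35  2.14 -0.    0.66 -0.  ]
[0.13, 0.0, -0.01, 0.0006, -0.0015, 0.0027]
```

View pics/s2.png

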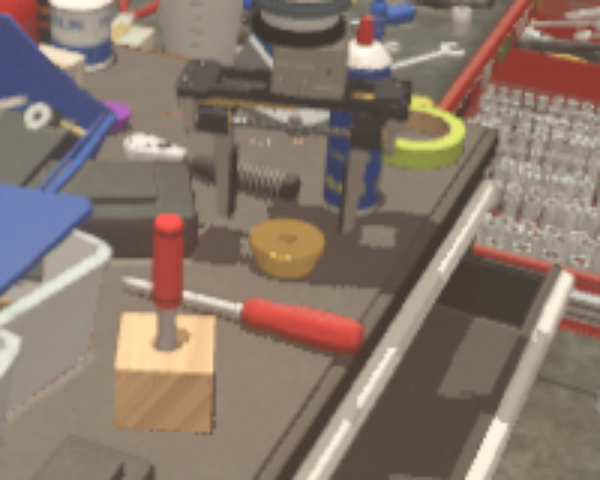

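```bash
python3 - <<'E'
from mv import *
p,R=load(); y=R.as_matrix()[:,1]
for dz in(0,.019,.03):
  for s in(-1,1):
    print(dz,s,((proj("scene",p+s*.05*y+[0,0,dz])-[250,150])*3).round(0))
E
```

```text
0 -1 [339. 252.]
0 1 [227. 238.]
0.019 -1 [341. 234.]
0.019 1 [227. 219.]
0.03 -1 [342. 223.]
0.03 1 [228. 209.]
```

The picture shows the open fingertips at (228,215) and (350,232), about 20 mm above the nominal TCP. Open fingers are probably drawn back by the linkage, so I close partly without touching the cup and measure again.

Emit:
play_rows(increments=[[[0,0,0,0,-0.001,0,0.8],[0,0,0,0,-0.001,0,0.8],[0,0,0,0,-0.001,0,0.8],[0,0,0,0,-0.001,0,0.8]]])

```text
time_s: 3.47
eef_pos: [0.4337, 0.1135, 0.0128]
eef_rot: [1.919, 2.487, 0.001]
contact_force: [0.2, 0.2, -0.1]
width: 0.0734
grip_force: 0.0
```

```bash
python3 - <<'E'
from mv import *
im=env.read_camera("scene"); show()
cv2.imwrite("pics/s3.png",cv2.resize(im[190:250,310:390],None,fx=8,fy=8,interpolation=cv2.INTER_CUBIC)[:,:,::-1])
p,R=load(); y=R.as_matrix()[:,1]; w=env.get_obs()['width']/2
for dz in(0,.01,.02):
  for s in(-1,1):
    print(dz,s,((proj("scene",p+s*w*y+[0,0,dz])-[310,190])*8).round(0))
E
```

```text
t 3.52 tcp [0.4336 0.1134 0.0127] F [ 0.7 -0.1 -0.1] T [-0.09 -0.07 -0.01] w 0.0736 g 0.0 q [ 0.25  0.35  2.14 -0.    0.66 -0.  ]
0 -1 [390. 351.]
0 1 [169. 323.]
0.01 -1 [392. 325.]
0.01 1 [170. 297.]
0.02 -1 [394. 299.]
0.02 1 [171. 271.]
```

View pics/s3.png

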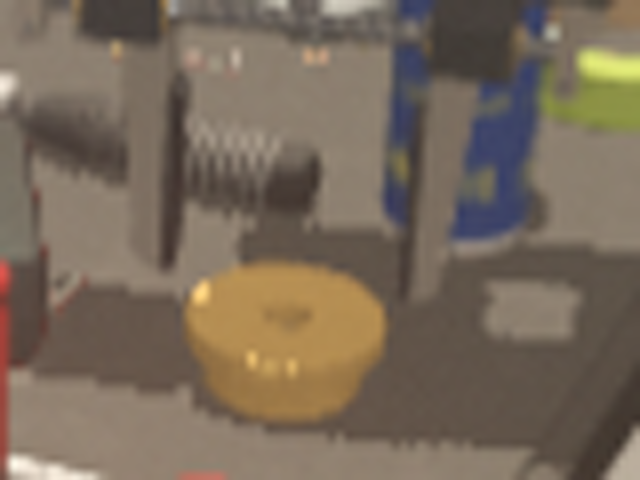

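In this picture the inner fingertips are at (180,260) and (408,298), still about 20 mm above the reported TCP. I step down 8 mm, which is safe either way, and re-measure.

Emit:
play_rows(increments=[[[0,0,0,0,0,0.004,0.8],[0,0,0,0,0,0.008,0.8],[0,0,0,0,0,0.008,0.8]]])

```text
time_s: 3.77
eef_pos: [0.433, 0.1132, 0.0037]
eef_rot: [-1.918, -2.487, 0.001]
contact_force: [0.1, -0.1, -0.3]
width: 0.0737
grip_force: 0.0
```

```bash
python3 - <<'E'
from mv import *
im=env.read_camera("scene"); im2=env.read_camera("top"); show()
a=cv2.resize(im[190:250,310:390],None,fx=5,fy=5,interpolation=cv2.INTER_CUBIC)
b=cv2.resize(im2[230:290,270:350],None,fx=5,fy=5,interpolation=cv2.INTER_CUBIC)
cv2.imwrite("pics/s4.png",np.hstack([a,b])[:,:,::-1])
p,R=load(); y=R.as_matrix()[:,1]; w=env.get_obs()['width']/2
for dz in(0,.01,.02):
  for s in(-1,1):
    print(dz,s,((proj("scene",p+s*w*y+[0,0,dz])-[310,190])*5).round(0))
E
```

```text
t 3.87 tcp [0.4332 0.1133 0.0042] F [-0.5 -0.7  0.1] T [-0.04 -0.1  -0.  ] w 0.0736 g 0.0 q [ 0.25  0.36  2.14 -0.    0.64 -0.  ]
0 -1 [243. 233.]
0 1 [105. 215.]
0.01 -1 [245. 217.]
0.01 1 [106. 199.]
0.02 -1 [246. 201.]
0.02 1 [107. 183.]
```

View pics/s4.png

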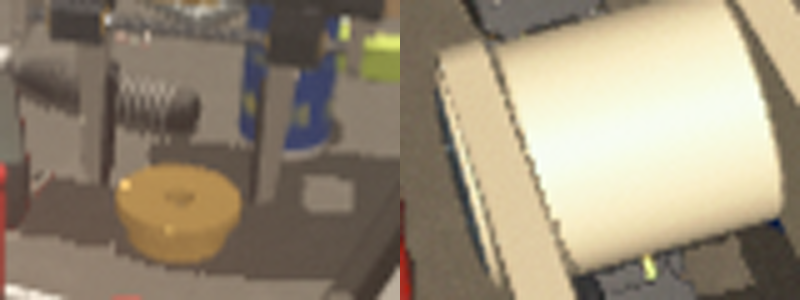

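The inner tips are at (108,182) and (257,203), which confirms they sit about 20 mm behind the nominal TCP at this opening. I descend further while watching the force.

Emit:
play_rows(increments=[[[0,0,0,0,0,0.003,0.8],[0,0,0,0,0,0.005,0.8]]])

```text
time_s: 4.03
eef_pos: [0.4336, 0.1134, -0.0007]
eef_rot: [1.919, 2.487, 0.0]
contact_force: [1.0, -0.1, 0.5]
width: 0.0735
grip_force: 0.0
```

Emit:
play_rows(increments=[[[0,0,0,0,0,0.003,0.8],[0,0,0,0,0,0.005,0.8]]])

```text
time_s: 4.2
eef_pos: [0.4334, 0.1133, -0.0058]
eef_rot: [-1.919, -2.487, 0.0]
contact_force: [0.3, 0.2, -0.5]
width: 0.0734
grip_force: 0.0
```

Emit:
play_rows(increments=[[[0,0,0,0,0,0,0.6],[0,0,0,0,0,0,0.6],[0,0,0,0,0,0,0.6],[0,0,0,0,0,0,0.6]]], grip_force=25)

```text
time_s: 4.53
eef_pos: [0.4335, 0.1134, -0.0054]
eef_rot: [-1.919, -2.487, 0.0]
contact_force: [0.1, -0.2, -0.2]
width: 0.0646
grip_force: 25.0
```

```bash
python3 - <<'E'
from mv import *
im=env.read_camera("scene"); show()
a=cv2.resize(im[190:250,310:390],None,fx=8,fy=8,interpolation=cv2.INTER_CUBIC)
cv2.imwrite("pics/s5.png",a[:,:,::-1])
E
```

```text
t 4.58 tcp [ 0.4336  0.1134 -0.0054] F [ 0.   0.1 -0.9] T [-0.04 -0.11  0.04] w 0.0646 g 24.999675205908716 q [ 0.25  0.38  2.15 -0.    0.61 -0.  ]
```

View pics/s5.png

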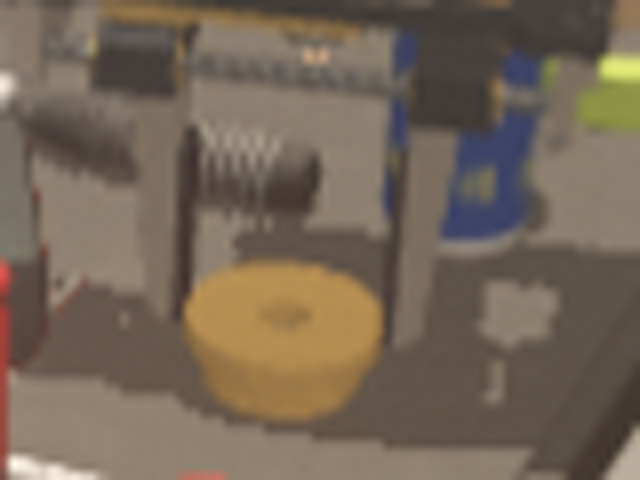

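The cup is gripped: the width reads 64.6 mm at 25 N, with the tips at flange height at (180,320) and (390,345). Next I lift it and carry it to the hub.

```bash
python3 - <<'E'
from mv import *
for P,R in(([.4335,.1134,.30],None),(M+.12*bz,Rhub),(M+.0346*bz,Rhub)): print(rel(P,R))
E
```

```text
[0.0, 0.0, 0.0, 0.0001, -0.0, -0.3054]
[-28.83, -10.13, 37.8, -0.285, -0.011, -0.2143]
[-28.83, -10.13, 37.8, -0.3117, 0.0223, -0.1404]
```

Emit:
play_rows(increments=[[[0,0,0,0,0,-0.02,0.6],[0,0,0,0,0,-0.06,0.6],[0,0,0,0,0,-0.1,0.6],[0,0,0,0,0,-0.14,0.6],[0,0,0,0,0,-0.18,0.6],[0,0,0,0,0,-0.22,0.6],[0,0,0,0,0,-0.26,0.6],[0,0,0,-0.02,0,-0.28,0.6],[-3.6,-1.27,4.7,-0.055,0,-0.29,0.6],[-7.2,-2.5,9.5,-0.09,0,-0.29,0.6],[-10.8,-3.8,14.2,-0.125,-0.004,-0.285,0.6],[-14.4,-5.1,18.9,-0.16,-0.006,-0.275,0.6],[-18,-6.3,23.6,-0.195,-0.008,-0.26,0.6],[-21.6,-7.6,28.4,-0.23,-0.01,-0.24,0.6],[-25.2,-8.9,33,-0.26,-0.011,-0.225,0.6],[-28.83,-10.13,37.8,-0.285,-0.011,-0.2143,0.6],[-28.83,-10.13,37.8,-0.285,-0.011,-0.2143,0.6],[-28.83,-10.13,37.8,-0.285,-0.011,-0.2143,0.6]]])

```text
time_s: 6.08
eef_pos: [0.4936, -0.1653, 0.2076]
eef_rot: [2.247, 1.459, 0.387]
contact_force: [0.2, -1.6, -1.4]
width: 0.064
grip_force: 25.0
```

```bash
cat > cupsee.py <<'E'
from mv import *
import sys
tag=sys.argv[1]
for n in("scene","top"):
    im=env.read_camera(n)[:,:,::-1].copy(); cv2.imwrite(f"pics/{tag}_{n}.png",im)
    p,R=load(); o=p-R.as_matrix()[:,2]*float(sys.argv[2])   # cup origin
    H=cv2.cvtColor(im,cv2.COLOR_BGR2HSV); m=cv2.inRange(H,(14,90,80),(35,255,255)); c=proj(n,o+.026*bz).astype(int)
    z=np.zeros_like(m); z[c[1]-25:c[1]+25,c[0]-25:c[0]+25]=m[c[1]-25:c[1]+25,c[0]-25:c[0]+25]
    N,L,st,ce=cv2.connectedComponentsWithStats(z); i=1+np.argmax(st[1:,4]) if N>1 else 0
    b=R.as_matrix()
    q=np.array([proj(n,o+zz*-b[:,2]+r*(np.cos(a)*b[:,0]+np.sin(a)*b[:,1])) for zz,r in((0,.026),(.016,.033),(.026,.033)) for a in np.arange(0,6.28,.1)],np.float32)
    h=np.zeros_like(m); cv2.fillConvexPoly(h,cv2.convexHull(q).round().astype(int),1); mo=cv2.moments(h,True)
    print(n,"mask bbox",st[i],"c",ce[i].round(1),"| pred bbox",q.min(0).round(1),q.max(0).round(1),"c",round(mo['m10']/mo['m00'],1),round(mo['m01']/mo['m00'],1))
show()
print("to hover",rel(M+.0346*bz,Rhub),"tcp-err along lev/ty/bz mm",(1e3*np.array([v@(load()[0]-M) for v in(lev,ty,bz)])).round(1))
E
python3 cupsee.py a .0054
```

```text
scene mask bbox [358 113  36  24 478] c [373.7 125.8] | pred bbox [357.7 112.4] [379.7 132.8] c 368.2 122.6
top mask bbox [415 220  21  29 394] c [424.7 233.3] | pred bbox [414.8 219.7] [446.6 249. ] c 430.7 234.5
t 6.18 tcp [ 0.4957 -0.1647  0.2097] F [ 0.3  0.1 -0.6] T [0.08 0.29 0.03] w 0.0643 g 24.999918309040368 q [-0.27 -0.1   2.23 -0.16  0.49  0.27]
to hover [-0.03, -0.03, 0.09, -0.0006, -0.0006, 0.0859] tcp-err along lev/ty/bz mm [  0.5   0.7 120.5]
```

Emit:
play_rows(increments=[[[0,0,0,-0.0006,-0.0006,0.035,0.6],[0,0,0,-0.0006,-0.0006,0.07,0.6],[0,0,0,-0.0006,-0.0006,0.1,0.6],[0,0,0,-0.0006,-0.0006,0.115,0.6],[0,0,0,-0.0006,-0.0006,0.12,0.6],[0,0,0,-0.0006,-0.0006,0.123,0.6],[0,0,0,-0.0006,-0.0006,0.126,0.6],[0,0,0,-0.0006,-0.0006,0.128,0.6]]])

```text
time_s: 6.85
eef_pos: [0.5525, -0.1913, 0.0986]
eef_rot: [2.244, 1.458, 0.389]
contact_force: [-12.2, -2.6, 7.5]
width: 0.0645
grip_force: 25.1
```

```bash
python3 cupsee.py b .0054
```

```text
scene mask bbox [342 142  19  19 262] c [350. 151.] | pred bbox [341.3 141.3] [361.8 160.7] c 351.0 151.0
top mask bbox [409 204  18  24 264] c [416.9 214.6] | pred bbox [408.8 203.3] [436.8 229.3] c 422.9 216.3
t 6.95 tcp [ 0.552  -0.1913  0.0985] F [-4.3  0.7  0.7] T [ 0.25  0.98 -0.07] w 0.065 g 25.004282011650503 q [-0.29  0.21  2.23 -0.33  0.19  0.44]
to hover [-0.06, 0.05, 0.02, 0.0008, 0.001, -0.0416] tcp-err along lev/ty/bz mm [-0.8 -1.  -7. ]
```

Emit:
play_rows(increments=[[[0,0,0,0,-0.001,0,0.6],[0,0,0,0,-0.002,0,0.6],[0,0,0,0,-0.002,0,0.6]]])

```text
time_s: 7.2
eef_pos: [0.5519, -0.1909, 0.0981]
eef_rot: [2.242, 1.456, 0.392]
contact_force: [-4.0, -1.8, 5.0]
width: 0.0646
grip_force: 25.0
```

```bash
cat > st.py <<'E'
from mv import *
import sys
B=np.c_[lev,ty,bz]
for i in range(2):
    env.read_camera("scene"); o=env.get_obs(); print("t %.2f"%o['time_s'],"TCP-M lev,ty,bz mm",(1e3*(o['eef_pos']-M)@B).round(2),"F lev,ty,bz",(o['contact_force']@B).round(1),"T",o['torque'].round(2),"w",round(o['width'],4),"rot",rel(M,Rhub)[:3])
E
python3 st.py
```

```text
t 7.25 TCP-M lev,ty,bz mm [-0.5  -1.43 -7.27] F lev,ty,bz [-2.6 -0.9  5.2] T [-0.4   0.3  -0.36] w 0.0642 rot [0.11, -0.0, 0.01]
t 7.30 TCP-M lev,ty,bz mm [-0.51 -1.68 -7.46] F lev,ty,bz [-1.8 -1.   1.5] T [-0.09  0.41 -0.19] w 0.0644 rot [0.08, -0.0, 0.0]
```

Emit:
play_rows(increments=[[[0,0,0,0,0,0.001,0.6],[0,0,0,0,0,0.002,0.6],[0,0,0,0,0,0.002,0.6]]])

```text
time_s: 7.55
eef_pos: [0.5529, -0.1911, 0.0951]
eef_rot: [2.243, 1.457, 0.391]
contact_force: [-0.9, 1.6, 3.7]
width: 0.0643
grip_force: 25.0
```

```bash
python3 st.py
```

```text
t 7.60 TCP-M lev,ty,bz mm [ -0.31  -2.15 -10.13] F lev,ty,bz [0.7 0.6 4.1] T [0.27 0.18 0.02] w 0.0646 rot [0.03, -0.02, 0.01]
t 7.65 TCP-M lev,ty,bz mm [ -0.31  -2.14 -10.12] F lev,ty,bz [ 0.7 -0.3  3.5] T [0.22 0.05 0.1 ] w 0.0645 rot [0.03, -0.02, 0.01]
```

Emit:
play_rows(increments=[[[0,0,0,0,0,0.001,0.6],[0,0,0,0,0,0.001,0.6]]])

```text
time_s: 7.82
eef_pos: [0.5531, -0.1914, 0.0944]
eef_rot: [2.243, 1.457, 0.391]
contact_force: [-3.9, 3.8, 7.3]
width: 0.0644
grip_force: 25.0
```

```bash
python3 st.py
```

```text
t 7.87 TCP-M lev,ty,bz mm [ -0.44  -2.15 -10.94] F lev,ty,bz [ 1.6 -1.1  7.9] T [0.17 0.1  0.12] w 0.0644 rot [0.04, -0.01, 0.01]
t 7.92 TCP-M lev,ty,bz mm [ -0.45  -2.17 -10.93] F lev,ty,bz [ 0.9 -0.2  7.7] T [0.19 0.06 0.1 ] w 0.0647 rot [0.04, -0.01, 0.0]
```

Emit:
play_rows(increments=[[[0,0,0,0,0,-0.001,0.8],[0,0,0,0,0,-0.001,1],[0,0,0,0,0,-0.001,1],[0,0,0,0,0,-0.001,1],[0,0,0,0,0,-0.001,1],[0,0,0,0,0,-0.02,1],[0,0,0,0,0,-0.06,1],[0,0,0,0,0,-0.1,1],[0,0,0,0,0,-0.14,1],[0,0,0,0,0,-0.18,1],[0,0,0,0,0,-0.18,1]]])

```text
time_s: 8.83
eef_pos: [0.4713, -0.1546, 0.2576]
eef_rot: [2.237, 1.452, 0.399]
contact_force: [1.0, -0.4, 0.4]
width: 0.0919
grip_force: 0.0
```

```bash
cat > look.py <<'E'
from mv import *
import sys
def cupface(tag):
    out={}
    for n in("scene","top"):
        im=env.read_camera(n)[:,:,::-1].copy(); cv2.imwrite(f"pics/{tag}_{n}.png",im)
        c=proj(n,M+.02*bz).astype(int); x,y=c-26
        H=cv2.cvtColor(cv2.resize(im[y:y+52,x:x+52],None,fx=4,fy=4,interpolation=cv2.INTER_LINEAR),cv2.COLOR_BGR2HSV)
        m=cv2.inRange(H,(12,80,70),(36,255,255)); N,L,st,ce=cv2.connectedComponentsWithStats(m)
        if N<2: print(n,"none"); continue
        i=1+np.argmax(st[1:,4]); v=H[L==i][:,2]
        k=cv2.convexHull(cv2.findNonZero((L==i).astype(np.uint8))); e=cv2.fitEllipse(k)
        out[n]=(np.array(e[0])+.5)/4-.5+[x,y]
        print(n,"bbox",(st[i,:4]/4+[x,y,0,0]).round(1),"area",st[i,4]/16,"ell",out[n].round(1),(np.array(e[1])/4).round(1),round(e[2]),"V",np.percentile(v,[5,50,95]))
    return out
if __name__=="__main__":
    cupface(sys.argv[1]); show()
    d=float(sys.argv[2]) if len(sys.argv)>2 else 0
    for foot in(-.006,-.016):
      for n in C:
        q=np.array([proj(n,M-.00215*ty-.00045*lev+(foot+zz)*bz+.033*(np.cos(a)*lev+np.sin(a)*ty)) for zz in(.016,.026) for a in np.arange(0,6.28,.1)],np.float32)
        e=cv2.fitEllipse(q[len(q)//2:]); print(foot,n,"pred bbox",q.min(0).round(1),q.max(0).round(1),"ell",np.round(e[0],1),np.round(e[1],1),round(e[2]))
E
python3 look.py c
```

```text
scene bbox [342.2 143.2  20.   18.8] area 278.3125 ell [351.2 152.2] [17.2 21.3] 123 V [140. 245. 253.]
top bbox [408.5 204.2  27.5  25.5] area 532.0625 ell [421.7 216.5] [25.4 27.4] 81 V [154. 246. 248.]
t 8.93 tcp [ 0.4711 -0.1548  0.2523] F [ 0.2  0.  -0.3] T [ 0.02  0.17 -0.03] w 0.0922 g 0.0 q [-0.26 -0.22  2.22 -0.14  0.62  0.25]
-0.006 scene pred bbox [341.  142.6] [361.4 160.3] ell [351.8 150.4] [13.5 20.9] 121
-0.006 top pred bbox [408.3 203.1] [436.1 229. ] ell [422.4 216.7] [24.6 27.5] 80
-0.016 scene pred bbox [339.7 144.7] [360.1 162.4] ell [350.5 152.5] [13.5 20.8] 121
-0.016 top pred bbox [407.9 202. ] [435.4 227.6] ell [421.9 215.4] [24.4 27.2] 80
```

The cup sits evenly at the pin depth: the top ellipse at (421.7,216.5) matches the prediction for a 6 mm deep foot. Next I go for the drift.

```bash
python3 - <<'E'
from mv import *
P0=M-.00215*ty-.00045*lev+(-.006+.021)*bz
r=[];J=[]
for n,d in(("top",(0,.9)),("scene",(1.,1.15))):
    r+=d; J.append(np.c_[[ (proj(n,P0+.001*v)-proj(n,P0)) for v in(lev,ty,bz)]].T)
print(np.linalg.lstsq(np.vstack(J),np.array(r),rcond=None))
R=down(60)
for P in([.4394,.3386,.25],[.4394,.3386,.106]): print(rel(P,R))
E
```

```text
(array([-2.19129799, -3.23314779, -2.65556658]), array([0.10414162]), np.int32(3), array([0.51214288, 0.47780006, 0.19957531]))
[24.63, 22.11, -81.89, 0.4379, -0.1996, -0.1135]
[24.63, 22.11, -81.89, 0.4378, -0.2722, 0.0109]
```

Emit:
play_rows(increments=[[[0,0,0,0,0,-0.03,1],[1.7,1.5,-5.5,0.03,-0.005,-0.06,1],[3.4,3,-11,0.06,-0.02,-0.08,1],[5.1,4.5,-16.5,0.09,-0.04,-0.1,1],[6.8,6,-22,0.12,-0.06,-0.11,1],[8.6,7.7,-28.5,0.15,-0.08,-0.1135,1],[10.4,9.3,-34.5,0.185,-0.1,-0.1135,1],[12.3,11.1,-41,0.22,-0.12,-0.1135,1],[14.2,12.8,-47.5,0.255,-0.14,-0.1135,1],[16.2,14.6,-54,0.29,-0.155,-0.1135,1],[18.2,16.3,-60.5,0.325,-0.17,-0.1135,1],[20.2,18.1,-67,0.36,-0.185,-0.1135,1],[22.2,20,-74,0.395,-0.195,-0.1135,1],[24.63,22.11,-81.89,0.425,-0.1996,-0.1135,1],[24.63,22.11,-81.89,0.4379,-0.1996,-0.1135,1],[24.63,22.11,-81.89,0.4379,-0.1996,-0.1135,1],[24.63,22.11,-81.89,0.4379,-0.1996,-0.1135,1]]])

```text
time_s: 10.35
eef_pos: [0.4386, 0.3384, 0.2455]
eef_rot: [-0.812, -3.027, 0.006]
contact_force: [0.8, 0.0, -0.3]
width: 0.0918
grip_force: 0.0
```

```bash
python3 look.py d; python3 - <<'E'
from mv import *
print(rel([.4394,.3386,.106],down(60)))
E
```

```text
scene bbox [342.5 143.8  19.8  18.2] area 272.875 ell [351.4 152.4] [16.9 21.3] 121 V [141. 247. 254.]
top bbox [408.2 204.8  27.5  25.8] area 537.8125 ell [421.4 217.2] [25.7 27.3] 79 V [146. 241. 244.]
t 10.45 tcp [0.4383 0.3375 0.247 ] F [-0.4 -0.3 -0.5] T [-0.04 -0.15 -0.04] w 0.0917 g 0.0 q [ 0.65  0.19  1.71  0.    1.24 -0.4 ]
-0.006 scene pred bbox [341.  142.6] [361.4 160.3] ell [351.8 150.4] [13.5 20.9] 121
-0.006 top pred bbox [408.3 203.1] [436.1 229. ] ell [422.4 216.7] [24.6 27.5] 80
-0.016 scene pred bbox [339.7 144.7] [360.1 162.4] ell [350.5 152.5] [13.5 20.8] 121
-0.016 top pred bbox [407.9 202. ] [435.4 227.6] ell [421.9 215.4] [24.4 27.2] 80
[-0.22, -0.3, -0.1, -0.0011, 0.0021, 0.141]
```

Emit:
play_rows(increments=[[[0,0,0,-0.001,0.0015,0.035,1],[0,0,0,-0.001,0.0015,0.07,1],[0,0,0,-0.001,0.0015,0.105,1],[0,0,0,-0.001,0.0015,0.13,1],[0,0,0,-0.001,0.0015,0.14,0.6],[0,0,0,-0.001,0.0015,0.14,0.2],[0,0,0,-0.001,0.0015,0.14,0],[0,0,0,-0.001,0.0015,0.14,0],[0,0,0,-0.001,0.0015,0.14,0],[0,0,0,-0.001,0.0015,0.14,0],[0,0,0,-0.001,0.0015,0.14,0],[0,0,0,-0.001,0.0015,0.14,0]]], grip_force=50)

```text
time_s: 11.45
eef_pos: [0.4402, 0.3399, 0.1091]
eef_rot: [-0.812, -3.03, -0.001]
contact_force: [0.2, -0.2, -0.2]
width: 0.0404
grip_force: 0.0
```

```bash
python3 - <<'E'
from mv import *
for i in range(2): im=env.read_camera("scene"); show()
cv2.imwrite("pics/s6.png",cv2.resize(im[150:300,240:390],None,fx=4,fy=4,interpolation=cv2.INTER_CUBIC)[:,:,::-1])
p,R=load()
for d in(0,.019): print(((proj("scene",p+[0,0,d])-[240,150])*4).round())
E
```

```text
t 11.50 tcp [0.4401 0.3398 0.1089] F [ 0.2  0.7 -0.3] T [ 0.07 -0.14 -0.02] w 0.0363 g 0.0 q [ 0.65  0.34  1.85  0.    0.96 -0.4 ]
t 11.55 tcp [0.44   0.3397 0.1087] F [-0.2  0.7  0.3] T [ 0.12 -0.19  0.03] w 0.0329 g 0.0 q [ 0.65  0.34  1.85  0.    0.96 -0.4 ]
[258. 371.]
[258. 341.]
```

View pics/s6.png

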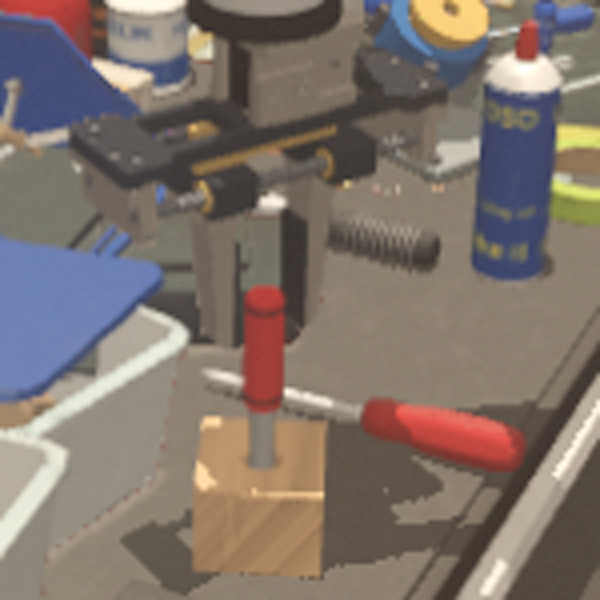

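The picture shows the fingers straddling the handle top (handle at 264,350 and fingertips at about (217,343) and (303,325)). That is too high, so I lower 15 mm and close.

Emit:
play_rows(increments=[[[0,0,0,0,0,0.005,0.5],[0,0,0,0,0,0.01,0.4],[0,0,0,0,0,0.015,0.2],[0,0,0,0,0,0.015,0],[0,0,0,0,0,0.015,0],[0,0,0,0,0,0.015,0],[0,0,0,0,0,0.015,0],[0,0,0,0,0,0.015,0]]], grip_force=50)

```text
time_s: 12.22
eef_pos: [0.4398, 0.3396, 0.0935]
eef_rot: [-0.812, -3.03, 0.0]
contact_force: [-0.4, -0.2, -0.7]
width: 0.0214
grip_force: 50.0
```

```bash
python3 - <<'E'
from mv import *
show()
P,R=load()
for Q,RR in((P+[0,0,.12],None),(M+.25*bz,Rhub)): print(rel(Q,RR))
E
```

```text
t 12.22 tcp [0.4398 0.3396 0.0935] F [-0.4 -0.2 -0.7] T [ 0.09 -0.11 -0.04] w 0.0214 g 49.99927282333374 q [ 0.65  0.36  1.86  0.    0.93 -0.4 ]
[0.0, 0.0, 0.0, 0.0006, -0.0002, -0.12]
[-24.65, -22.11, 81.89, -0.2347, -0.4165, -0.2286]
```

Emit:
play_rows(increments=[[[0,0,0,0,0,-0.015,0],[0,0,0,0,0,-0.045,0],[0,0,0,0,0,-0.08,0],[0,0,0,0,0,-0.12,0],[0,0,0,0,0,-0.16,0],[0,0,0,-0.005,-0.01,-0.2,0],[-1.5,-1.4,5,-0.015,-0.03,-0.235,0],[-3.5,-3.1,11.5,-0.032,-0.06,-0.255,0],[-5.5,-4.9,18,-0.05,-0.092,-0.26,0],[-7.4,-6.7,24.6,-0.068,-0.124,-0.26,0],[-9.4,-8.4,31.2,-0.087,-0.156,-0.26,0],[-11.4,-10.2,37.8,-0.105,-0.188,-0.26,0],[-13.3,-12,44.3,-0.123,-0.22,-0.26,0],[-15.3,-13.7,50.8,-0.141,-0.252,-0.26,0],[-17.3,-15.5,57.3,-0.16,-0.284,-0.26,0],[-19.2,-17.2,63.8,-0.178,-0.316,-0.255,0],[-21.2,-19,70.4,-0.196,-0.348,-0.25,0],[-23.1,-20.7,76.8,-0.214,-0.38,-0.24,0],[-24.65,-22.11,81.89,-0.2347,-0.4165,-0.2286,0],[-24.65,-22.11,81.89,-0.2347,-0.4165,-0.2286,0]]])

```text
time_s: 13.88
eef_pos: [0.4326, -0.1434, 0.3189]
eef_rot: [2.252, 1.446, 0.385]
contact_force: [-0.8, 0.8, -3.5]
width: 0.0211
grip_force: 50.0
```

```bash
python3 look.py e; python3 - <<'E'
from mv import *
# handle (red) in both views vs prediction; tip at TCP+.0885 z
p,R=load(); z=R.as_matrix()[:,2]; tip=p+.0885*z
for n in C:
    im=cv2.imread(f"pics/e_{n}.png"); H=cv2.cvtColor(im,cv2.COLOR_BGR2HSV)
    a=proj(n,tip-.12*z); print(n,"tip",proj(n,tip).round(1),"shank end",proj(n,tip-.085*z).round(1),"grey at tip",im[tuple(proj(n,tip-.03*z).round().astype(int)[::-1])])
    m=cv2.inRange(H,(0,140,60),(8,255,255))|cv2.inRange(H,(172,140,60),(180,255,255)); x,y=a.astype(int)-20
    mm=m[y:y+40,x:x+40]; ys,xs=np.nonzero(mm); print("red",len(xs),(xs.min()+x,xs.max()+x,ys.min()+y,ys.max()+y) if len(xs) else "")
E
```

```text
scene bbox [342.5 144.   20.5  18. ] area 272.375 ell [351.7 152.6] [16.8 21.2] 120 V [141. 245. 253.]
top bbox [408.  204.8  27.5  26. ] area 537.875 ell [421.4 217.4] [25.9 27.3] 77 V [151.25 246.   248.  ]
t 13.98 tcp [ 0.4345 -0.14    0.3208] F [-0.2 -0.2 -2.8] T [0.18 0.33 0.  ] w 0.0212 g 49.99912440776825 q [-0.24 -0.37  2.16 -0.12  0.84  0.25]
-0.006 scene pred bbox [341.  142.6] [361.4 160.3] ell [351.8 150.4] [13.5 20.9] 121
-0.006 top pred bbox [408.3 203.1] [436.1 229. ] ell [422.4 216.7] [24.6 27.5] 80
-0.016 scene pred bbox [339.7 144.7] [360.1 162.4] ell [350.5 152.5] [13.5 20.8] 121
-0.016 top pred bbox [407.9 202. ] [435.4 227.6] ell [421.9 215.4] [24.4 27.2] 80
scene tip [371.5 118. ] shank end [384.7  96.2] grey at tip [113 125 135]
red 161 (np.int64(384), np.int64(400), np.int64(75), np.int64(105))
top tip [432.2 238. ] shank end [439.1 254.1] grey at tip [ 91 103 111]
red 191 (np.int64(433), np.int64(461), np.int64(247), np.int64(277))
```

```bash
cat > face.py <<'E'
from mv import *
def face(tag,grab=True):
    out={}
    for n in("scene","top"):
        if grab: cv2.imwrite(f"pics/{tag}_{n}.png",env.read_camera(n)[:,:,::-1])
        im=cv2.imread(f"pics/{tag}_{n}.png"); x,y=proj(n,M+.02*bz).astype(int)-26
        H=cv2.cvtColor(cv2.resize(im[y:y+52,x:x+52],None,fx=4,fy=4,interpolation=cv2.INTER_LINEAR),cv2.COLOR_BGR2HSV)
        m=cv2.inRange(H,(12,80,60),(36,255,255)); v=H[m>0][:,2]; med=np.median(v)
        m=m&cv2.inRange(H[...,2],float(med*.8),255); N,L,st,ce=cv2.connectedComponentsWithStats(m); i=1+np.argmax(st[1:,4])
        e=cv2.fitEllipse(cv2.convexHull(cv2.findNonZero((L==i).astype(np.uint8)))); out[n]=(np.array(e[0])+.5)/4-.5+[x,y]
        print(n,out[n].round(2),(np.array(e[1])/4).round(1),round(e[2]),st[i,4]/16)
    X,r=tri(out["scene"],out["top"]); B=np.c_[lev,ty,bz]
    print("face centre-M lev,ty,bz mm",(1e3*(X-M)@B).round(1),"res",round(r*1e3,1),"top-only on plane z",(1e3*(onz("top",out["top"],X[2])-M)@B).round(1))
if __name__=="__main__":
    import sys; face(sys.argv[1],len(sys.argv)<3)
E
for t in c d e; do python3 face.py $t x; done
python3 - <<'E'
from mv import *
print(cv2.cvtColor(cv2.imread("pics/d_scene.png"),cv2.COLOR_BGR2HSV)[142:166:2,340:364:2,2])
E
```

```text
scene [351.72 151.32] [14.  21.1] 119 221.4375
top [422.1  216.54] [24.1 26.5] 79 467.25
face centre-M lev,ty,bz mm [-1. -3. 16.] res 0.3 top-only on plane z [-0.7 -2.8 15.9]
scene [352.02 151.78] [13.8 21.2] 119 219.9375
top [421.77 217.22] [24.2 26.5] 79 468.5
face centre-M lev,ty,bz mm [-1.  -5.  15.9] res 0.2 top-only on plane z [-0.8 -4.8 15.8]
scene [352.19 151.89] [13.7 20.8] 120 216.5625
top [421.63 217.38] [24.3 26.4] 77 469.875
face centre-M lev,ty,bz mm [-0.9 -5.5 16. ] res 0.4 top-only on plane z [-0.7 -5.3 15.9]
[[225 204 113 115 117 126 159 152 105 198 201 200]
 [223 211 104 166 173 188 158 114 188 197 153 159]
 [120 185 220 253 254 254 255 255 228 230 227 163]
 [191 178 252 254 253 253 254 255 254 225 218 172]
 [188 174 250 254 251 216 178 248 255 254 184 177]
 [188 120 235 251 253 245 137 192 255 253 254 129]
 [189 124 170 243 252 252 249 253 253 254 252 132]
 [189 168 142 159 243 252 251 252 250 253 252 127]
 [161 188 112 145 147 208 242 250 251 245 223 189]
 [107 159 187 109 142 145 145 146 143 126 129 100]
 [ 99  99 125 179 129 117 107 107 128 129 120 128]
 [ 99 101 102 100 128 123 127 129 126 118  80 145]]
```

The face has settled about 2 mm down the slope, against the bore's lower side. Next I bring the tip above the upper side of the rim, about 10 mm off it, and use the last picture to check alignment.

```bash
cat > tgt.py <<'E'
from mv import *
import sys
# args: lev ty bz (mm) of the drift tip relative to M
L=.0885
a=[float(v)*1e-3 for v in sys.argv[1:4]]
print(rel(M+a[0]*lev+a[1]*ty+(a[2]+L)*bz,Rhub))
E
python3 tgt.py -0.6 9.2 28
```

```text
[-0.08, 0.1, -0.18, 0.0015, 0.0103, 0.1332]
```

Emit:
play_rows(increments=[[[0,0,0,0.0015,0.0103,0.035,0],[0,0,0,0.0015,0.0103,0.07,0],[0,0,0,0.0015,0.0103,0.105,0],[0,0,0,0.0015,0.0103,0.125,0],[0,0,0,0.0015,0.0103,0.133,0],[0,0,0,0.0015,0.0103,0.133,0]]])

```text
time_s: 14.48
eef_pos: [0.5055, -0.1666, 0.21]
eef_rot: [2.245, 1.462, 0.389]
contact_force: [0.1, 0.6, -2.4]
width: 0.0213
grip_force: 50.0
```

```bash
python3 - <<'E'
from mv import *
t=[]
p,R=load(); tip=p+.0885*R.as_matrix()[:,2]; B=np.c_[lev,ty,bz]; print((1e3*(tip-M)@B).round(1))
for n in("scene","top"):
    im=env.read_camera(n)[:,:,::-1].copy(); cv2.imwrite(f"pics/f_{n}.png",im); x,y=proj(n,M+.03*bz).astype(int)-[25,35]
    t.append(cv2.resize(im[y:y+60,x:x+50],None,fx=8,fy=8,interpolation=cv2.INTER_CUBIC)); print(n,"tip px",((proj(n,tip)-[x,y]+.5)*8).round(),"shank end",((proj(n,tip-.085*R.as_matrix()[:,2])-[x,y]+.5)*8).round())
cv2.imwrite("pics/f.png",np.hstack(t)); show()
E
```

```text
[ 2.9  8.9 27.4]
scene tip px [188. 280.] shank end [279. 128.]
top tip px [208. 256.] shank end [251. 351.]
t 14.58 tcp [ 0.5059 -0.1671  0.2125] F [-0.2 -0.5 -1. ] T [0.14 0.38 0.04] w 0.0213 g 49.99876856803894 q [-0.27 -0.08  2.21 -0.16  0.5   0.27]
```

View pics/f.png

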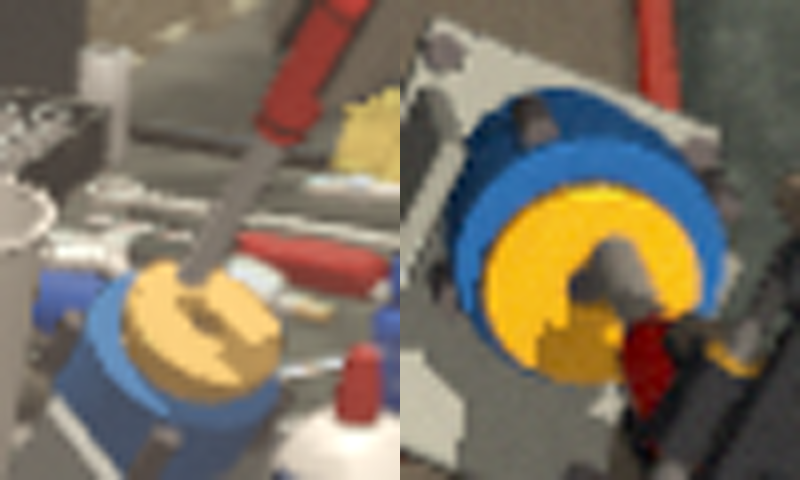

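The last picture shows the tip over the cup's upper rim: tip at (193,278) in the scene panel with the recess at (205,318), and tip at about (610,248) in the top panel with the recess at (585,290). The drift is true to the prediction within about 2 mm. Now I approach until it touches.

Emit:
play_rows(increments=[[[0,0,0,-0.003,0,0.002,0],[0,0,0,-0.003,0,0.004,0],[0,0,0,-0.003,0,0.005,0],[0,0,0,-0.003,0,0.006,0]]])

```text
time_s: 14.92
eef_pos: [0.507, -0.1721, 0.2071]
eef_rot: [2.243, 1.456, 0.392]
contact_force: [0.5, -0.6, -2.0]
width: 0.0213
grip_force: 50.0
```

```bash
cat > st.py <<'E'
from mv import *
B=np.c_[lev,ty,bz]
for i in range(2):
    env.read_camera("scene"); o=env.get_obs(); R=Rn.from_rotvec(o['eef_rot']).as_matrix(); tip=o['eef_pos']+.0885*R[:,2]
    print("t %.2f"%o['time_s'],"tip-M",(1e3*(tip-M)@B).round(2),"TCP lat",(1e3*(o['eef_pos']-M)@B)[:2].round(2),"F",(o['contact_force']@B).round(1),"w",round(o['width'],4),"rot",rel(M,Rhub)[:3])
E
python3 st.py
```

```text
t 14.97 tip-M [-1.57 10.7  22.82] TCP lat [-1.58 10.62] F [-0.5 -0.9 -2.6] w 0.0213 rot [0.05, -0.01, -0.02]
t 15.02 tip-M [-1.59 10.54 22.76] TCP lat [-1.59 10.49] F [-0.1 -0.4 -1.2] w 0.0209 rot [0.03, -0.0, -0.02]
```

Emit:
play_rows(increments=[[[0,0,0,0.001,-0.0015,0.001,0],[0,0,0,0.001,-0.0015,0.002,0],[0,0,0,0.001,-0.0015,0.003,0],[0,0,0,0.001,-0.0015,0.003,0]]])

```text
time_s: 15.35
eef_pos: [0.5077, -0.1711, 0.2032]
eef_rot: [2.244, 1.457, 0.391]
contact_force: [-1.8, 1.4, 2.1]
width: 0.0213
grip_force: 50.0
```

```bash
python3 st.py
```

```text
t 15.40 tip-M [-0.45  9.2  19.62] TCP lat [-0.46  9.15] F [-0.6 -0.2  2.6] w 0.0212 rot [0.03, -0.01, -0.01]
t 15.45 tip-M [-0.45  9.21 19.63] TCP lat [-0.47  9.16] F [-0.1 -0.8  2.1] w 0.0211 rot [0.04, -0.01, -0.01]
```

Emit:
play_rows(increments=[[[0,0,0,0,0,0.001,0],[0,0,0,0,0,0.002,0],[0,0,0,0,0,0.002,0],[0,0,0,0,0,0.002,0]]])

```text
time_s: 15.78
eef_pos: [0.5093, -0.1718, 0.2021]
eef_rot: [2.242, 1.456, 0.392]
contact_force: [-2.5, 0.7, 5.0]
width: 0.0213
grip_force: 50.0
```

```bash
python3 st.py
```

```text
t 15.83 tip-M [-0.34 10.21 17.81] TCP lat [-0.38 10.02] F [0.4 1.2 5.6] w 0.0212 rot [0.12, -0.02, -0.01]
t 15.88 tip-M [-0.35 10.17 17.82] TCP lat [-0.38  9.98] F [-0.4  1.3  5.8] w 0.0211 rot [0.12, -0.02, -0.01]
```

The pins yield at about 7 N and the upper side sank 1.8 mm. Next I tap the opposite side, then the two level sides, to the same depth.

Emit:
play_rows(increments=[[[0,0,0,0,0,-0.006,0],[0,0,0,0,-0.01,-0.007,0],[0,0,0,0,-0.0275,-0.007,0],[0,0,0,0,-0.0275,-0.006,0],[0,0,0,0,-0.0275,-0.003,0],[0,0,0,0,-0.0275,-0.001,0],[0,0,0,0,-0.0275,0,0],[0,0,0,0,-0.0275,0,0]]])

```text
time_s: 16.55
eef_pos: [0.4854, -0.1616, 0.1863]
eef_rot: [2.247, 1.459, 0.387]
contact_force: [-6.1, 3.2, 2.3]
width: 0.0211
grip_force: 50.0
```

```bash
python3 st.py
```

```text
t 16.60 tip-M [ -0.76 -20.26  17.11] TCP lat [ -0.72 -19.99] F [ 0.6 -4.3  5.1] w 0.0213 rot [-0.18, 0.03, -0.02]
t 16.65 tip-M [ -0.72 -19.79  17.16] TCP lat [ -0.68 -19.58] F [-0.1 -3.5  3.7] w 0.0212 rot [-0.14, 0.02, -0.01]
```

Emit:
play_rows(increments=[[[0,0,0,0,0,-0.006,0],[0,0,0,0.005,0.006,-0.007,0],[0,0,0,0.0138,0.0135,-0.007,0],[0,0,0,0.0138,0.0135,-0.006,0],[0,0,0,0.0138,0.0135,-0.003,0],[0,0,0,0.0138,0.0135,-0.001,0],[0,0,0,0.0138,0.0135,0,0],[0,0,0,0.0138,0.0135,0,0],[0,0,0,0.0138,0.0135,-0.006,0],[0,0,0,0,0.0135,-0.007,0],[0,0,0,-0.0142,0.0135,-0.007,0],[0,0,0,-0.0142,0.0135,-0.006,0],[0,0,0,-0.0142,0.0135,-0.003,0],[0,0,0,-0.0142,0.0135,-0.001,0],[0,0,0,-0.0142,0.0135,0,0],[0,0,0,-0.0142,0.0135,0,0]]])

```text
time_s: 17.98
eef_pos: [0.4916, -0.1792, 0.1939]
eef_rot: [2.244, 1.458, 0.39]
contact_force: [-0.2, 0.7, -0.8]
width: 0.0208
grip_force: 50.0
```

```bash
python3 st.py; python3 face.py g
```

```text
t 18.03 tip-M [-14.28  -5.46  17.34] TCP lat [-14.31  -5.42] F [ 0.5 -0.7 -1.7] w 0.021 rot [-0.03, -0.02, 0.02]
t 18.08 tip-M [-14.28  -5.38  17.41] TCP lat [-14.31  -5.35] F [ 1.6 -0.8 -1.5] w 0.0212 rot [-0.02, -0.02, 0.02]
scene [351.7  152.47] [14.1 20.8] 119 200.75
top [421.36 216.8 ] [23.9 26.4] 79 388.375
face centre-M lev,ty,bz mm [-0.6 -5.3 13. ] res 0.4 top-only on plane z [-0.2 -5.  12.9]
```

Emit:
play_rows(increments=[[[0,0,0,0,0,0.0008,0],[0,0,0,0,0,0.0016,0],[0,0,0,0,0,0.0016,0],[0,0,0,0,0,-0.004,0],[0,0,0,0.01,0,-0.006,0],[0,0,0,0.028,0,-0.006,0],[0,0,0,0.028,0,-0.004,0],[0,0,0,0.028,0,-0.001,0],[0,0,0,0.028,0,0.001,0],[0,0,0,0.028,0,0.0016,0],[0,0,0,0.028,0,0.0016,0],[0,0,0,0.028,0,-0.004,0],[0,0,0,0.022,0.006,-0.006,0],[0,0,0,0.014,0.014,-0.006,0],[0,0,0,0.014,0.014,-0.004,0],[0,0,0,0.014,0.014,-0.001,0],[0,0,0,0.014,0.014,0.001,0],[0,0,0,0.014,0.014,0.0016,0],[0,0,0,0.014,0.014,0.0016,0]]])

```text
time_s: 19.77
eef_pos: [0.5087, -0.1718, 0.1995]
eef_rot: [2.244, 1.458, 0.39]
contact_force: [-1.5, -0.8, 1.0]
width: 0.0209
grip_force: 50.0
```

```bash
python3 st.py; python3 face.py g2
```

```text
t 19.82 tip-M [-0.6   8.32 15.81] TCP lat [-0.61  8.37] F [-0.7 -0.4  0.4] w 0.0213 rot [-0.03, -0.0, 0.02]
t 19.87 tip-M [-0.6   8.28 15.82] TCP lat [-0.61  8.34] F [-0.6 -0.8  0.1] w 0.0209 rot [-0.03, -0.0, 0.01]
scene [351.34 152.77] [14.2 20.4] 115 197.625
top [421.13 216.23] [23.4 26.5] 75 300.625
face centre-M lev,ty,bz mm [-0.  -4.8 11.3] res 0.7 top-only on plane z [ 0.4 -4.3 11. ]
```

Emit:
play_rows(increments=[[[0,0,0,0,0,-0.004,0],[0,0,0,0,-0.01,-0.006,0],[0,0,0,0,-0.027,-0.006,0],[0,0,0,0,-0.027,-0.003,0],[0,0,0,0,-0.027,0,0],[0,0,0,0,-0.027,0.001,0],[0,0,0,0,-0.027,0.001,0],[0,0,0,0,-0.027,-0.004,0],[0,0,0,0.005,-0.02,-0.006,0],[0,0,0,0.014,-0.0135,-0.005,0],[0,0,0,0.014,-0.0135,-0.002,0],[0,0,0,0.014,-0.0135,0.001,0],[0,0,0,0.014,-0.0135,0.0018,0],[0,0,0,0.014,-0.0135,-0.004,0],[0,0,0,0,-0.0135,-0.006,0],[0,0,0,-0.014,-0.0135,-0.005,0],[0,0,0,-0.014,-0.0135,-0.002,0],[0,0,0,-0.014,-0.0135,0.001,0],[0,0,0,-0.014,-0.0135,0.0018,0],[0,0,0,-0.014,-0.0135,0.0018,0]]])

```text
time_s: 21.63
eef_pos: [0.4932, -0.1804, 0.1912]
eef_rot: [2.244, 1.458, 0.39]
contact_force: [-3.5, -0.8, 2.1]
width: 0.0213
grip_force: 50.0
```

```bash
python3 st.py; python3 face.py g3
```

```text
t 21.68 tip-M [-14.59  -4.98  14.04] TCP lat [-14.58  -4.93] F [-1.7 -1.1  2.6] w 0.0215 rot [-0.03, 0.01, 0.02]
t 21.73 tip-M [-14.47  -4.93  14.06] TCP lat [-14.47  -4.89] F [-1.1 -1.7  1.6] w 0.0213 rot [-0.02, -0.0, 0.03]
scene [351.31 153.06] [13.9 20.5] 121 193.625
top [421.31 216.43] [23.7 26.5] 79 387.875
face centre-M lev,ty,bz mm [-0.7 -5.1 10. ] res 0.3 top-only on plane z [-0.5 -4.9  9.9]
```

Emit:
play_rows(increments=[[[0,0,0,0,0,-0.004,0],[0,0,0,0.007,0.006,-0.006,0],[0,0,0,0.014,0.0133,-0.005,0],[0,0,0,0.014,0.0133,-0.002,0],[0,0,0,0.014,0.0133,0,0],[0,0,0,0.014,0.0133,0.0012,0],[0,0,0,0.014,0.0133,-0.004,0],[0,0,0,0.014,0,-0.006,0],[0,0,0,0.014,-0.0137,-0.005,0],[0,0,0,0.014,-0.0137,-0.002,0],[0,0,0,0.014,-0.0137,0,0],[0,0,0,0.014,-0.0137,0.0014,0],[0,0,0,0.014,-0.0137,0.0014,0],[0,0,0,0.014,-0.0137,-0.004,0],[0,0,0,0.02,-0.007,-0.006,0],[0,0,0,0.028,0,-0.005,0],[0,0,0,0.028,0,-0.002,0],[0,0,0,0.028,0,0.001,0],[0,0,0,0.028,0,0.0018,0],[0,0,0,0.028,0,0.0018,0]]])

```text
time_s: 23.5
eef_pos: [0.5068, -0.1553, 0.1906]
eef_rot: [2.242, 1.456, 0.393]
contact_force: [0.9, 2.3, 2.9]
width: 0.021
grip_force: 50.0
```

```bash
python3 st.py; python3 face.py g4
```

```text
t 23.55 tip-M [13.59 -3.51 12.41] TCP lat [13.52 -3.68] F [ 1.9 -0.3  2.1] w 0.0215 rot [0.11, -0.04, -0.01]
t 23.60 tip-M [13.45 -3.88 12.39] TCP lat [13.4 -4. ] F [1.3 0.6 2.5] w 0.021 rot [0.08, -0.03, -0.01]
scene [351.02 153.38] [14.4 20.1] 116 184.125
top [420.73 215.35] [21.9 26.3] 76 285.75
face centre-M lev,ty,bz mm [ 0.4 -4.4  8.2] res 1.5 top-only on plane z [ 1.4 -3.5  7.6]
```

Emit:
play_rows(increments=[[[0,0,0,0,0,-0.004,0],[0,0,0,-0.014,0,-0.006,0],[0,0,0,-0.028,0,-0.005,0],[0,0,0,-0.028,0,-0.002,0],[0,0,0,-0.028,0,0,0],[0,0,0,-0.028,0,0.0005,0],[0,0,0,-0.028,0,-0.005,0],[0,0,0,-0.02,0.006,-0.006,0],[0,0,0,-0.014,0.0133,-0.005,0],[0,0,0,-0.014,0.0133,-0.002,0],[0,0,0,-0.014,0.0133,0,0],[0,0,0,-0.014,0.0133,0.001,0],[0,0,0,-0.014,0.0133,-0.005,0],[0,0,0,-0.014,0,-0.006,0],[0,0,0,-0.014,-0.0137,-0.005,0],[0,0,0,-0.014,-0.0137,-0.002,0],[0,0,0,-0.014,-0.0137,0,0],[0,0,0,-0.014,-0.0137,0.0012,0],[0,0,0,-0.014,-0.0137,0.0012,0]]])

```text
time_s: 25.28
eef_pos: [0.4895, -0.1635, 0.1819]
eef_rot: [2.245, 1.457, 0.39]
contact_force: [-6.2, 4.1, 4.6]
width: 0.0214
grip_force: 50.0
```

```bash
python3 st.py; python3 face.py g5
```

```text
t 25.33 tip-M [ -0.87 -18.61  11.07] TCP lat [ -0.85 -18.5 ] F [ 0.8 -3.9  6.2] w 0.0215 rot [-0.07, 0.01, -0.03]
t 25.38 tip-M [ -0.86 -18.63  11.08] TCP lat [ -0.85 -18.51] F [-0.1 -3.4  7.4] w 0.0212 rot [-0.07, 0.01, -0.03]
scene [350.69 153.57] [13.8 19.6] 120 148.5
top [421.23 216.14] [23.9 26.4] 79 397.5
face centre-M lev,ty,bz mm [-0.6 -4.9  7.2] res 0.2 top-only on plane z [-0.7 -5.   7.3]
```

Emit:
play_rows(increments=[[[0,0,0,0,0,-0.004,0],[0,0,0,0.007,0.007,-0.006,0],[0,0,0,0.014,0.0137,-0.005,0],[0,0,0,0.014,0.0137,-0.002,0],[0,0,0,0.014,0.0137,0,0],[0,0,0,0.014,0.0137,0.0012,0],[0,0,0,0.014,0.0137,-0.005,0],[0,0,0,0,0.0137,-0.006,0],[0,0,0,-0.014,0.0137,-0.005,0],[0,0,0,-0.014,0.0137,-0.002,0],[0,0,0,-0.014,0.0137,0,0],[0,0,0,-0.014,0.0137,0.0012,0],[0,0,0,-0.014,0.0137,-0.005,0],[0,0,0,-0.007,0.02,-0.006,0],[0,0,0,0,0.027,-0.005,0],[0,0,0,0,0.027,-0.002,0],[0,0,0,0,0.027,0,0],[0,0,0,0,0.027,0.0014,0],[0,0,0,0,0.027,0.0014,0]]])

```text
time_s: 27.07
eef_pos: [0.5119, -0.1731, 0.1954]
eef_rot: [2.243, 1.457, 0.392]
contact_force: [-14.4, 7.7, 21.9]
width: 0.0212
grip_force: 50.0
```

```bash
python3 st.py; python3 face.py g6
```

```text
t 27.12 tip-M [-0.49  9.38 10.58] TCP lat [-0.53  9.24] F [ 1.  -3.4 25.6] w 0.021 rot [0.09, -0.03, -0.01]
t 27.17 tip-M [-0.54  9.32 10.57] TCP lat [-0.58  9.18] F [ 0.9 -3.1 25.6] w 0.0212 rot [0.09, -0.03, -0.02]
scene [350.87 153.8 ] [14.3 20.3] 116 197.3125
top [420.98 215.81] [23.5 26.4] 72 291.4375
face centre-M lev,ty,bz mm [-0.5 -5.1  6.5] res 0.6 top-only on plane z [-0.  -4.7  6.3]
```

The upper side is home: 27 N at bz 10.6. I check and finish the other three sides one at a time.

Emit:
play_rows(increments=[[[0,0,0,0,0,-0.004,0],[0,0,0,0,-0.013,-0.006,0],[0,0,0,0,-0.027,-0.005,0],[0,0,0,0,-0.027,-0.002,0],[0,0,0,0,-0.027,-0.001,0],[0,0,0,0,-0.027,0,0],[0,0,0,0,-0.027,0,0]]])

```text
time_s: 27.85
eef_pos: [0.4888, -0.1635, 0.1806]
eef_rot: [2.247, 1.458, 0.388]
contact_force: [-24.1, 10.5, 27.7]
width: 0.0213
grip_force: 50.3
```

```bash
python3 st.py
```

```text
t 27.90 tip-M [ -1.23 -20.18  10.24] TCP lat [ -1.15 -19.88] F [-0.5 -8.9 36.9] w 0.0211 rot [-0.19, 0.05, -0.02]
t 27.95 tip-M [ -1.23 -20.16  10.27] TCP lat [ -1.15 -19.86] F [ 0.1 -8.9 36.1] w 0.0213 rot [-0.19, 0.05, -0.02]
```

Emit:
play_rows(increments=[[[0,0,0,0,0,-0.004,0],[0,0,0,0.007,0.007,-0.006,0],[0,0,0,0.014,0.0137,-0.005,0],[0,0,0,0.014,0.0137,-0.002,0],[0,0,0,0.014,0.0137,-0.001,0],[0,0,0,0.014,0.0137,0,0],[0,0,0,0.014,0.0137,0,0]]])

```text
time_s: 28.53
eef_pos: [0.5081, -0.1561, 0.1894]
eef_rot: [2.242, 1.456, 0.394]
contact_force: [-12.4, 7.5, 22.2]
width: 0.0215
grip_force: 50.0
```

```bash
python3 st.py
```

```text
t 28.58 tip-M [13.59 -2.42 10.53] TCP lat [13.5  -2.72] F [ 0.8 -0.4 24.3] w 0.0211 rot [0.2, -0.06, -0.01]
t 28.63 tip-M [13.57 -2.42 10.55] TCP lat [13.49 -2.73] F [ 0.8 -1.6 24.3] w 0.0213 rot [0.2, -0.06, -0.02]
```

Emit:
play_rows(increments=[[[0,0,0,0,0,-0.005,0],[0,0,0,-0.014,0,-0.006,0],[0,0,0,-0.028,0,-0.005,0],[0,0,0,-0.028,0,-0.002,0],[0,0,0,-0.028,0,-0.001,0],[0,0,0,-0.028,0,0,0],[0,0,0,-0.028,0,0,0]]])

```text
time_s: 29.22
eef_pos: [0.4951, -0.1814, 0.1883]
eef_rot: [2.244, 1.456, 0.39]
contact_force: [-17.4, 5.2, 23.9]
width: 0.0213
grip_force: 50.1
```

```bash
python3 st.py; python3 face.py g7
```

```text
t 29.27 tip-M [-14.91  -4.63  10.38] TCP lat [-14.86  -4.62] F [-2.4 -4.6 29.1] w 0.021 rot [-0.0, 0.03, -0.02]
t 29.32 tip-M [-14.86  -4.74  10.37] TCP lat [-14.81  -4.73] F [-2.2 -5.  28.7] w 0.0212 rot [-0.01, 0.03, -0.01]
scene [350.91 153.7 ] [13.8 20.3] 119 185.8125
top [421.1  215.91] [23.4 26.5] 77 387.3125
face centre-M lev,ty,bz mm [-0.7 -5.   6.8] res 0.5 top-only on plane z [-0.3 -4.7  6.7]
```

Emit:
play_rows(increments=[[[0,0,0,0,0,-0.005,0],[0,0,0,0.007,0.007,-0.006,0],[0,0,0,0.014,0.0133,-0.005,0],[0,0,0,0.014,0.0133,-0.002,0],[0,0,0,0.014,0.0133,-0.001,0],[0,0,0,0.014,0.0133,0,0],[0,0,0,0.014,0.0133,0,0]]])

```text
time_s: 30.0
eef_pos: [0.5124, -0.1732, 0.1956]
eef_rot: [2.242, 1.456, 0.393]
contact_force: [-11.6, 6.7, 20.8]
width: 0.0215
grip_force: 50.0
```

```bash
python3 st.py
```

```text
t 30.05 tip-M [-0.41  9.99 10.54] TCP lat [-0.48  9.77] F [ 1.8 -1.3 23.1] w 0.0212 rot [0.14, -0.04, -0.01]
t 30.10 tip-M [-0.4  10.01 10.55] TCP lat [-0.46  9.79] F [ 0.9 -1.8 24.4] w 0.021 rot [0.15, -0.04, -0.01]
```

Emit:
play_rows(increments=[[[0,0,0,0,0,-0.01,0],[0,0,0,0,0,-0.05,0],[0,0,0,0,0,-0.09,0],[0,0,0,0,0,-0.13,0],[0,0,0,0,0,-0.17,0],[0,0,0,0,0,-0.17,0],[0,0,0,0,0,-0.17,0]]])

```text
time_s: 30.68
eef_pos: [0.434, -0.1385, 0.3436]
eef_rot: [2.241, 1.455, 0.394]
contact_force: [0.5, 0.7, -2.5]
width: 0.0212
grip_force: 50.0
```

```bash
python3 face.py h; python3 face.py h2; python3 - <<'E'
from mv import *
show(); p,R=load(); z=R.as_matrix()[:,2]
print(rel([.4398,.3396,.33],down(60)),rel([.4398,.3396,.36],down(60)))
# drift axis in hand: handle/shank check in scene and top
for n in C:
    im=cv2.imread(f"pics/h2_{n}.png"); H=cv2.cvtColor(im,cv2.COLOR_BGR2HSV)
    m=cv2.inRange(H,(0,140,60),(8,255,255))|cv2.inRange(H,(172,140,60),(180,255,255)); q=np.zeros_like(m)
    a=proj(n,p-.0265*-z*-1).astype(int) if 0 else proj(n,p-.03*z).astype(int); q[a[1]-20:a[1]+20,a[0]-20:a[0]+20]=m[a[1]-20:a[1]+20,a[0]-20:a[0]+20]
    pts=cv2.findNonZero(q)
    if pts is not None:
        v=cv2.fitLine(pts,cv2.DIST_L2,0,.01,.01).ravel(); l=proj(n,p+.0035*z)-proj(n,p-.06*z); 
        print(n,len(pts),"line",v.round(2),"pred dir",(l/np.linalg.norm(l)).round(2),"pred handle end",proj(n,p+.0035*z).round(1),"perp off px",round(float(np.cross(v[:2],proj(n,p+.0035*z)-v[2:])),2))
E
```

```text
scene [351.08 153.71] [13.9 20.5] 118 211.9375
top [421.23 216.19] [24.  26.4] 79 462.125
face centre-M lev,ty,bz mm [-1.1 -5.4  7.1] res 0.4 top-only on plane z [-0.8 -5.2  6.9]
scene [351.08 153.71] [13.9 20.5] 118 212.0625
top [421.23 216.19] [24.  26.4] 79 461.9375
face centre-M lev,ty,bz mm [-1.1 -5.4  7.1] res 0.4 top-only on plane z [-0.9 -5.2  6.9]
t 30.88 tcp [ 0.4333 -0.1386  0.3392] F [-0.1  0.2 -2.2] T [0.16 0.43 0.01] w 0.0212 g 49.97113287448883 q [-0.23 -0.38  2.13 -0.12  0.88  0.24]
[24.18, 21.83, -81.96, 0.4395, -0.1681, -0.086] [24.18, 21.83, -81.96, 0.4395, -0.1532, -0.112]
scene 162 line [ 2.6000e-01 -9.7000e-01  3.9131e+02  8.0520e+01] pred dir [-0.51  0.86] pred handle end [385.5  89.8] perp off px -3.15
top 270 line [ 9.0000e-02 -1.0000e+00  4.3926e+02  2.5960e+02] pred dir [-0.41 -0.91] pred handle end [442.1 254.2] perp off px 2.35<stdin>:12: DeprecationWarning: Arrays of 2-dimensional vectors are deprecated. Use arrays of 3-dimensional vectors instead. (deprecated in NumPy 2.0)
```

All four sides stop hard at bz of about 10.4–10.6 with 25–37 N. Before leaving, I check the hub face plane in the cameras against the flange face.

```bash
python3 - <<'E'
from mv import *
B=np.c_[lev,ty,bz]; E={}
for n,ref in(("scene",(187,143,100)),("top",(175,111,46))):
    im=cv2.imread(f"pics/{n}0.png"); x,y=proj(n,M).astype(int)-26; s=6
    I=cv2.resize(im[y:y+52,x:x+52],None,fx=s,fy=s,interpolation=cv2.INTER_LINEAR).astype(int)
    m=(np.abs(I-np.array(ref)).max(2)<30).astype(np.uint8); m=cv2.morphologyEx(m,cv2.MORPH_OPEN,np.ones((7,7)))
    N,L,st,_=cv2.connectedComponentsWithStats(m); i=1+np.argmax(st[1:,4])
    k=cv2.convexHull(cv2.findNonZero((L==i).astype(np.uint8))); e=cv2.fitEllipse(k); E[n]=(np.array(e[0])+.5)/s-.5+[x,y]
    pr=cv2.fitEllipse(np.array([proj(n,M+.042*(np.cos(a)*lev+np.sin(a)*ty)) for a in np.arange(0,6.28,.1)],np.float32))
    print(n,E[n].round(2),(np.array(e[1])/s).round(1),round(e[2]),"pred",np.round(pr[0],2),np.round(pr[1],1),"bbox",(st[i,:4]/s+[x,y,0,0]).round(1))
X,r=tri(E["scene"],E["top"]); print((1e3*(X-M)@B).round(1),r)
E
```

```text
scene [346.96 153.88] [16.3 33. ] 118 pred [348.76 154.17] [17.1 26.3] bbox [332.2 146.   29.5  19.2]
top [421.32 214.04] [30.4 33.2] 73 pred [421.61 213.24] [30.8 34.3] bbox [405.3 199.2  33.2  30.7]
[2.6 0.9 0.2] 0.0036195425156484652
```

The hub face shows the same camera offset, about -3 mm along the axis, so the flange top is about 10 mm above the hub face. That means it is seated. Next I return the drift to its holder.

Emit:
play_rows(increments=[[[0,0,0,0.01,0,-0.02,0],[1.7,1.5,-5.5,0.03,-0.01,-0.05,0],[3.4,3,-11,0.06,-0.025,-0.07,0],[5.1,4.5,-16.5,0.09,-0.04,-0.085,0],[6.8,6,-22,0.12,-0.055,-0.095,0],[8.6,7.7,-28.5,0.15,-0.07,-0.1,0],[10.4,9.3,-34.5,0.185,-0.085,-0.1,0],[12.3,11.1,-41,0.22,-0.1,-0.1,0],[14.2,12.8,-47.5,0.255,-0.115,-0.1,0],[16.2,14.6,-54,0.29,-0.13,-0.095,0],[18.2,16.3,-60.5,0.325,-0.14,-0.09,0],[20.2,18.1,-67,0.36,-0.15,-0.086,0],[22.2,20,-74,0.395,-0.16,-0.086,0],[24.18,21.83,-81.96,0.425,-0.1681,-0.086,0],[24.18,21.83,-81.96,0.4395,-0.1681,-0.086,0],[24.18,21.83,-81.96,0.4395,-0.1681,-0.086,0],[24.18,21.83,-81.96,0.4395,-0.1681,-0.086,0]]])

```text
time_s: 32.3
eef_pos: [0.4405, 0.3395, 0.3293]
eef_rot: [0.813, 3.033, -0.005]
contact_force: [-0.1, -0.2, -2.5]
width: 0.0209
grip_force: 50.0
```

```bash
python3 - <<'E'
from mv import *
for i in range(3): im=env.read_camera("scene"); im2=env.read_camera("top")
show(); print(rel([.4398,.3396,.33],down(60)),rel([.4398,.3396,.155],down(60)))
cv2.imwrite("pics/i_scene.png",im[:,:,::-1])
p,R=load(); H=cv2.cvtColor(im[:,:,::-1].copy(),cv2.COLOR_BGR2HSV); m=cv2.inRange(H,(0,140,60),(8,255,255))|cv2.inRange(H,(172,140,60),(180,255,255))
a=proj("scene",p+[0,0,0]).astype(int); q=np.zeros_like(m); q[a[1]-40:a[1]+25,a[0]-20:a[0]+20]=m[a[1]-40:a[1]+25,a[0]-20:a[0]+20]
x,y,w,h=cv2.boundingRect(q); print("red bbox",x,y,w,h,"pred handle bottom/top",proj("scene",p-[0,0,.0035]),proj("scene",p+[0,0,.0665]))
for r in range(y,y+h,3): xs=np.nonzero(q[r])[0]; print(r,xs.min() if len(xs) else '',xs.max() if len(xs) else '',end=' | ')
E
```

```text
t 32.60 tcp [0.4403 0.3387 0.3326] F [-0.1 -0.7 -2. ] T [-0.05 -0.1   0.01] w 0.0212 g 49.97232913970947 q [ 0.66  0.13  1.6  -0.    1.41 -0.39]
[0.11, 0.24, -0.05, 0.0009, 0.0005, 0.0026] [0.11, 0.24, -0.05, 0.0016, 0.0001, 0.1776]
red bbox 290 110 23 45 pred handle bottom/top [305.982835   146.33357155] [306.46200383 110.7945424 ]
110 306 310 | 113 305 312 | 116 311 312 | 119 305 312 | 122 305 312 | 125 305 312 | 128 305 312 | 131 305 312 | 134 303 312 | 137 302 311 | 140 302 311 | 143 302 311 | 146 295 311 | 149 291 293 | 152 290 301 |
```

The drift is still straight and unslipped in the hand. I lower it into the socket.

Emit:
play_rows(increments=[[[0,0,0,0.0005,0.0005,0.04,0],[0,0,0,0.0005,0.0005,0.08,0],[0,0,0,0.0005,0.0005,0.12,0],[0,0,0,0.0005,0.0005,0.15,0],[0,0,0,0.0005,0.0005,0.165,0],[0,0,0,0.0005,0.0005,0.17,0],[0,0,0,0.0005,0.0005,0.17,0],[0,0,0,0.0005,0.0005,0.17,0]]])

```text
time_s: 33.27
eef_pos: [0.4416, 0.3404, 0.1634]
eef_rot: [0.812, 3.03, 0.003]
contact_force: [-0.5, -0.2, -2.0]
width: 0.0215
grip_force: 50.0
```

```bash
python3 - <<'E'
from mv import *
for i in range(2): env.read_camera("scene")
show(); print(rel([.4398,.3396,.0945],down(60)))
E
```

```text
t 33.37 tcp [0.442  0.3408 0.164 ] F [ 0.3  0.9 -2. ] T [ 0.01 -0.15  0.02] w 0.0215 g 49.972161054611206 q [ 0.66  0.27  1.8  -0.    1.06 -0.39]
[0.23, 0.28, 0.0, 0.0016, -0.0024, 0.0694]
```

Emit:
play_rows(increments=[[[0,0,0,0.0008,-0.002,0.006,0],[0,0,0,0.0012,-0.002,0.016,0],[0,0,0,0.0012,-0.002,0.028,0],[0,0,0,0.0012,-0.002,0.04,0],[0,0,0,0.0012,-0.002,0.052,0],[0,0,0,0.0012,-0.002,0.06,0],[0,0,0,0.0012,-0.002,0.065,0],[0,0,0,0.0012,-0.002,0.068,0],[0,0,0,0.0012,-0.002,0.068,0]]])

```text
time_s: 34.12
eef_pos: [0.4389, 0.3387, 0.0933]
eef_rot: [0.812, 3.032, -0.001]
contact_force: [-1.2, -0.6, -1.6]
width: 0.0212
grip_force: 50.0
```

```bash
python3 - <<'E'
from mv import *
for i in range(2): env.read_camera("scene"); show()
E
```

```text
t 34.17 tcp [0.4392 0.339  0.0939] F [-0.4 -0.1 -1.7] T [ 0.04 -0.11  0.04] w 0.0209 g 49.971951842308044 q [ 0.66  0.35  1.87 -0.    0.92 -0.39]
t 34.22 tcp [0.4394 0.3391 0.0942] F [ 0.7  0.7 -2. ] T [ 0.04 -0.14 -0.03] w 0.0211 g 49.97198045253754 q [ 0.66  0.35  1.87 -0.    0.92 -0.39]
```

Down in the socket with no side load. I release it and back off upward.

Emit:
play_rows(increments=[[[0,0,0,0,0,0,0.3],[0,0,0,0,0,0,0.6],[0,0,0,0,0,0,0.8],[0,0,0,0,0,0,0.8],[0,0,0,0,0,0,0.8],[0,0,0,0,0,-0.02,0.8],[0,0,0,0,0,-0.06,0.8],[0,0,0,0,0,-0.1,0.8],[0,0,0,0,0,-0.14,0.8],[0,0,0,0,0,-0.18,0.8],[0,0,0,0,0,-0.2,0.8],[0,0,0,0,0,-0.2,0.8]]])

```text
time_s: 35.22
eef_pos: [0.4405, 0.3407, 0.2999]
eef_rot: [0.81, 3.026, 0.012]
contact_force: [-0.4, 0.3, 0.5]
width: 0.0736
grip_force: 0.0
```

```bash
python3 face.py z; python3 - <<'E'
from mv import *
show(); P=np.array([.4394,.3386,0])
im=cv2.imread("pics/z_scene.png"); H=cv2.cvtColor(im,cv2.COLOR_BGR2HSV); m=cv2.inRange(H,(0,150,80),(8,255,255))|cv2.inRange(H,(172,150,80),(180,255,255))
q=np.zeros_like(m); q[210:260,295:315]=m[210:260,295:315]; print("red",cv2.boundingRect(q),"start was (301,222,10,31)")
E
```

```text
scene [351.07 153.72] [14.  20.5] 118 212.6875
top [421.24 216.18] [23.9 26.2] 79 456.8125
face centre-M lev,ty,bz mm [-1.2 -5.4  7. ] res 0.4 top-only on plane z [-0.9 -5.2  6.8]
t 35.32 tcp [0.4386 0.3392 0.2945] F [ 0.5 -0.8  0.5] T [ 0.04 -0.16  0.03] w 0.0736 g 0.0 q [ 0.66  0.15  1.66 -0.    1.33 -0.39]
red (301, 222, 9, 31) start was (301,222,10,31)
```

```bash
python3 -c "
from bench import env
print(env.close_job())"
```

```text
the job is handed in; nothing more can be done
None
```

I set the cup in the bore mouth by hand and released it, tapped it down evenly until it stopped hard on all four sides tapped (25–37 N), stood the drift back in its holder, and handed the job in at about 35 s; the flange being flush is judged from those stops and camera measurements accurate to about 1 mm, not from a close-up view.

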